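# Lay up the tea board and the dessert board

## Robot

A 6-joint arm with a two-finger parallel gripper is mounted at the origin on the work surface. World frame = base frame: x ahead of the robot, y to its left, z up, the work surface at z = 0. Lengths are in m, angles in rad, forces in N, time in s.
With the tool pointing down it reaches from about 0.35 to 0.975 m from the base axis. Payload 4.9 kg.
Tool frame: the origin (TCP) lies midway between the tips of the shut fingers; the grasp point (between the pads) lies manip.tcp_to_grasp behind it (manip.tcp_to_grasp is the distance from the TCP to the grasp point, in m); z points along the fingers, y is the line along which they close (so a half turn about z gives the same grasp; the last joint's range is limited). The gripper opens to 85 mm and grips with 20 to 120 N. Pads are 22 mm wide; open, the fingers measure 114 mm over their backs; the gripper's body (76 mm by 85 mm) begins 54 mm behind the grasp point. The pads swing forward as they close: fully open they stand 13 mm farther back than shut.
Start: joints at [1.021, 0.053, 1.613, -0, 1.476, -0.119], TCP at [0.261, 0.568, 0.231] pointing down, gripper open.
Joint ranges: [-3.01, 3.01], [-1.01, 2.22], [0.06, 2.58], [-1.02, 4.17], [0.09, 2.62], [-3.14, 3.14]. Speed limits (rad/s): [2.57, 2.57, 3.14, 3.14, 3.14, 3.14].

## Interface

Orientations are given as a unit quaternion [w, x, y, z].
In Python, from plant import manip, grab_frame, calibration, job_done gives the robot as it stands.
- The arm moves only by the tool send_rows, never from a script. Its argument "rows" is a list of rows, each an object of numbers: "x", "y", "z": the shift along the tool's x, y, z normalised to -1 to 1, where 1 is 15 cm; "wx", "wy", "wz": the turn, a rotation vector about the tool's x, y, z normalised to -1 to 1, where 1 is pi/4 rad; "hand": the opening, from -1 (shut) to 1 (fully open). In form: [{"x": .., "y": .., "z": .., "wx": .., "wy": .., "wz": .., "hand": ..}, ...]. A call has exactly 10 rows; each row shifts and turns the commanded pose from where the row before left it, along the tool's axes as they then stand; what a row does not reach is not made up. A row lasts 1/12 s, in which the tool goes at most 41.7 mm and 7.16 degrees, less where a joint would pass 70% of its speed; a pose out of reach is approached as far as the arm can. A call with a number of a shift or a turn outside -1 to 1 is refused whole. A call with a gripper value outside its range is refused whole. The fingers move at their own pace and stop on an object; the grip force is fixed at half the most. Time passes only in rows, so rows that do not move let the fingers close, or fill a call up. It gives the time, the measured TCP pose, the force, the opening and the grip force at its end, in the units of the state.
- manip.state(): the state, without advancing time (a new reading comes with each control period).
- grab_frame(name): name is "scene" or "top" or "wrist"; returns the picture (400x640x3 uint8, blue, green, red); there is no depth.
- calibration(name): a dict with "camera_matrix" (3x3 intrinsics, pixels), "k1" (the pictures are not rectified: a ray, as slopes to the right and down, at radius r is drawn at 1 + k1 r^2 times it, then the intrinsics apply), "R" (3x3) and "t" (3): a world point X has camera coordinates R X + t. Camera axes: x right, y down, z forward; pixel columns grow to the right and rows downward; lengths in m; the calibration is good to about 2 mm. A picture is of the moment at which its call begins: read the wrist's pose just before it. calibration takes no time and is no camera call; for the wrist camera it gives the pose at the moment of the call.
- job_done(): hands the job in; it is judged then, once.
The state is a dict: "time": time; "joint_pos": joint angles; "joint_vel": joint speeds; "joint_efforts": joint torques, N m; "tool_pos": TCP position; "tool_rot": TCP orientation; "contact_force": force on the tool from outside, world axes, zero at the start; "ft_torque": the same for the moment, N m; "gripper_width": opening from 0.0 (shut) to 1.0 (fully open); "grasp_force": force on a finger pad.
Only numpy, scipy, OpenCV 4.12 (cv2) and the standard library are available. Lean on these libraries where they do the work, as an engineer would, in place of code of your own. Each camera call takes 0.05 s, during which the arm holds its last target. There are 200 camera calls.

## Task

Lay up the two wooden serving boards from the stock on the counter: on the long one the tea set, with the sugar pot in the largest recess, the teacup in the middle one and the milk jug in the smallest, and on the short one the dessert set, with the ramekin in the larger recess and the tall steel tumbler in the smaller. Keep each thing upright, set it down gently and let it stand flat on the floor of its recess. Leave the short tumbler, the pepper shaker and the toothpick pot standing where they are.

Things in the scene. Friction and masses are not known exactly. Their poses are not given: they have to be found in the camera images.
- tea_board: Long wooden board, 290 x 112 mm, 18 thick; fixed. Three round recesses 6 mm deep (floors 12 mm above the counter) lie along its x axis, centres in its frame (mm): largest, 80 across, at (87, 0), for the sugar pot; middle, 66 across, at (-3, 0), for the teacup; smallest, 56 across, at (-85, 0), nearer the robot, for the milk jug. Origin: centre of its underside, z up, x roughly away from the robot.
- dessert_board: Short wooden board, 205 x 112 mm, 18 thick; fixed. Two round recesses 6 mm deep (floors 12 mm above the counter) lie along its x axis, centres in its frame (mm): larger, 80 across, at (48, 0), for the ramekin; smaller, 68 across, at (-45, 0), nearer the robot, for the tall tumbler. Origin: centre of its underside, z up, x roughly away from the robot.
- sugar_pot: Blue-glazed ceramic sugar pot, round, its lid with a small knob fast on it: foot 60 mm across, body 66 mm across from 12 to 46 mm up, lid rim 67 mm across at 47 to 51 mm, then a low dome; top of the knob 72 mm up. About 0.22 kg. Origin at the centre of its underside, z up.
- teacup: Blue-glazed ceramic teacup without a handle, empty and open: foot 46 mm across, 55 mm across at 22 mm up, 60 mm at the rim, 68 mm tall, wall 3.5 mm. About 0.16 kg. Origin at the centre of its underside, z up.
- milk_jug: Small steel milk jug, empty: foot 40 mm across, belly 49 at 18 mm up, 41 at the rim, 56 tall, wall 2.5; 0.12 kg. Loop handle along its -x axis, reaching 44 mm from the axis, 13 to 53 mm up; pouring lip at the rim along +x, reaching 28 mm. At the start its yaw is within 0.7 rad of 0 (handle towards the robot's side). Origin at the centre of its underside, z up.
- ramekin: Blue-glazed ceramic ramekin (low straight-sided dessert pot with a finely ribbed outside), empty and open: foot 62 mm across, 66 mm at the rim, 40 mm tall, wall 5 mm. About 0.15 kg. Origin at the centre of its underside, z up.
- tall_tumbler: Tall stainless-steel tumbler, empty and open: foot 50 mm across, widening evenly to 66 mm at the rim, 105 mm tall, wall 2.5 mm. About 0.16 kg. Origin at the centre of its underside, z up.
- short_tumbler: Short stainless-steel tumbler, not wanted, to be left alone: foot 44 mm across, 56 mm at the rim, 62 mm tall. Origin at the centre of its underside, z up.
- pepper_shaker: Glass pepper shaker with a steel cap, not wanted, to be left alone: 42 mm across, 83 mm tall. Origin at the centre of its underside, z up.
- toothpick_pot: Small wooden pot of toothpicks, not wanted, to be left alone: 38 mm across, 62 mm tall with the picks. Origin at the centre of its underside, z up.
Things that resemble listed ones, but are neither listed nor needed, are in the scene too. Leave any orange look-alike of the ramekin alone.

How it is judged:
By the outcome, as a careful person would: the job done as asked, in the order asked, and still so for the second after the job is handed in, with the robot touching nothing.
It also fails if it takes over 128 s, if anything falls off the work surface, if the arm or the gripper's body presses on something with over 40 N, if the wrist force passes 120 N, or if a joint passes its speed limit or range.

## Working session

There is one attempt and no reset: what is moved stays moved. The work goes in short steps, Python scripts to look and compute and a tool call to move; the robot and the scene stay as the last step left them, time stands still between calls to the robot, and variables do not carry over. Pictures are saved under pics/ and viewed, at most 14 in all, crops included, and the job is handed in when it is done.

Besides the shell and the picture viewer there is one more tool, called in YAML: its name, and indented under it one key for each argument. send_rows: Moves the arm, as the interface text tells. Scaled input: -1 to 1 covers 15 cm each way for a shift and pi/4 rad each way for a turn. Its arguments: {"type":"object","properties":{"rows":{"type":"array","items":{"type":"object","properties":{"x":{"type":"number","minimum":-1,"maximum":1},"y":{"type":"number","minimum":-1,"maximum":1},"z":{"type":"number","minimum":-1,"maximum":1},"wx":{"type":"number","minimum":-1,"maximum":1},"wy":{"type":"number","minimum":-1,"maximum":1},"wz":{"type":"number","minimum":-1,"maximum":1},"hand":{"type":"number"}}}}},"required":["rows"]}

```bash
ls; mkdir -p pics; python3 - <<'E'
from plant import manip, grab_frame, calibration
import cv2
s=manip.state();print({k:s[k] for k in ('time','tool_pos','tool_rot','gripper_width','contact_force')},manip.tcp_to_grasp)
for n in('scene','top'):
    cv2.imwrite(f'pics/{n}0.png',grab_frame(n)); c=calibration(n);print(n,c)
E
```

```text
pics
{'time': 0.0, 'tool_pos': array([0.260656  , 0.56734585, 0.23002266]), 'tool_rot': array([-3.39042934e-04,  2.13725502e-01,  9.76893171e-01, -1.01355256e-03]), 'gripper_width': 1.002899836384848, 'contact_force': array([0.54827899, 0.43163186, 1.10684406])} 0.0187
scene {'camera_matrix': array([[439.74268153,   0.        , 326.08062872],
       [  0.        , 439.74268153, 198.17846866],
       [  0.        ,   0.        ,   1.        ]]), 'k1': -0.03503976597666234, 'R': array([[ 0.87974503,  0.47527806, -0.01262696],
       [ 0.35678184, -0.67749543, -0.64320033],
       [-0.31425371,  0.56134722, -0.76559382]]), 't': array([-0.46755702, -0.1236578 ,  1.26424188])}
top {'camera_matrix': array([[491.21170397,   0.        , 305.09308613],
       [  0.        , 491.21170397, 198.99324272],
       [  0.        ,   0.        ,   1.        ]]), 'k1': -0.016452258298679814, 'R': array([[ 0.00460003, -0.99998727,  0.00207374],
       [-0.98235975, -0.0049066 , -0.18693649],
       [ 0.18694428, -0.00117725, -0.98236981]]), 't': array([0.03251019, 0.50054213, 1.25567994])}
```

View pics/top0.png

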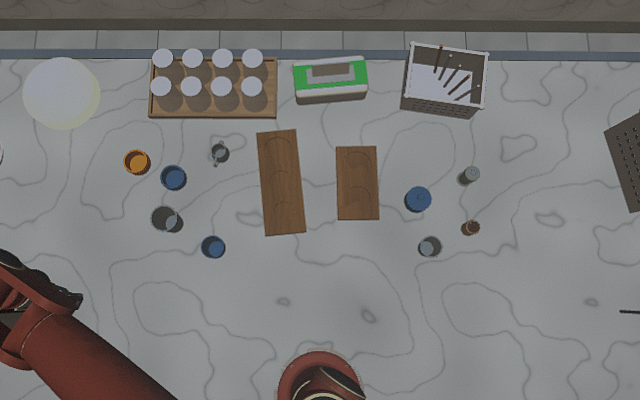

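View pics/scene0.png

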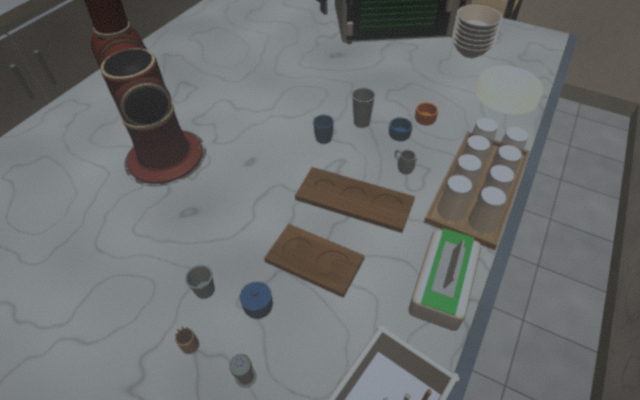

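The top view shows the tea board (282,182), dessert board (357,183), sugar pot (418,199), ramekin (173,178), orange look-alike (137,162), jug (219,155), tall tumbler (166,219) and teacup (213,247). The scene view agrees with this by height. Next I'll enlarge both halves of the top view.

```bash
python3 - <<'E'
import cv2,numpy as np
im=cv2.imread('pics/top0.png')
for n,x0,y0 in(('L',120,125),('R',300,125)):
    c=cv2.resize(im[y0:y0+140,x0:x0+195],None,fx=4,fy=4,interpolation=cv2.INTER_CUBIC)
    c=cv2.convertScaleAbs(c,alpha=1.5,beta=10)
    for k in range(0,195,20): cv2.line(c,(4*k,0),(4*k,6),(0,0,255),1);cv2.putText(c,str(x0+k),(4*k,18),0,.4,(0,0,255),1)
    for k in range(0,140,20): cv2.line(c,(0,4*k),(6,4*k),(0,0,255),1);cv2.putText(c,str(y0+k),(8,4*k+4),0,.4,(0,0,255),1)
    cv2.imwrite(f'pics/top0{n}.png',c)
E
```

```text
(no output)
```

View pics/top0L.png

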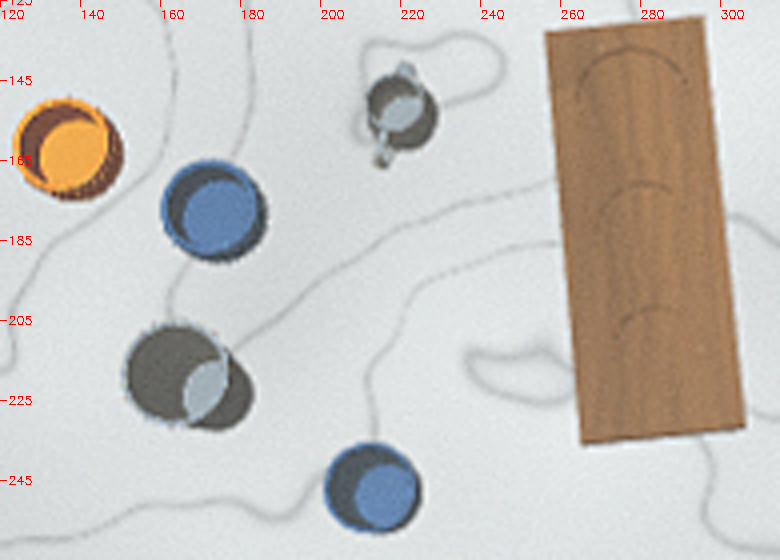

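View pics/top0R.png

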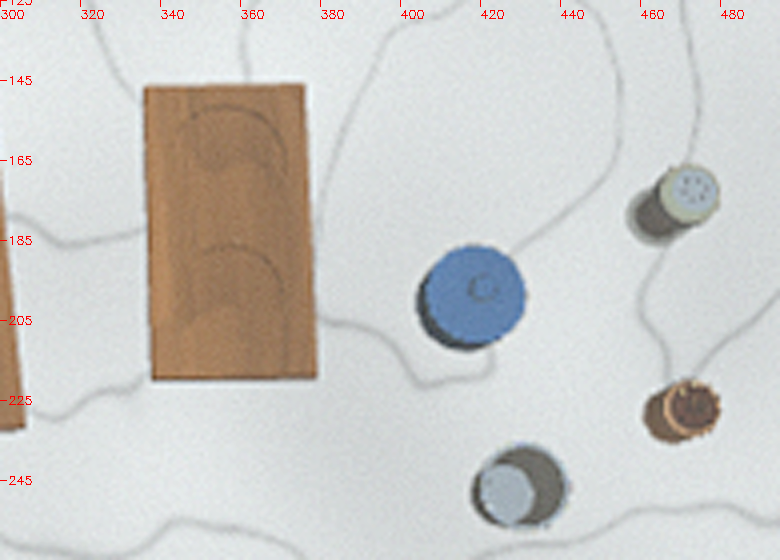

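The enlarged crops give outline boxes for the five items and the corners of both boards. I'll fit model outlines to these boxes and cross-check the result in the scene camera.

```bash
cat > h.py <<'E'
import numpy as np,cv2
from plant import calibration
from scipy.optimize import least_squares
C={n:calibration(n) for n in('top','scene')}
def proj(P,n):
    c=C[n];P=np.asarray(P,float)
    K=np.array([c['k1'],0,0,0.])
    return cv2.projectPoints(P.reshape(-1,3),cv2.Rodrigues(c['R'])[0],c['t'],c['camera_matrix'],K)[0][:,0]
A=np.linspace(0,2*np.pi,72)
def body(prof,x,y):
    return np.concatenate([np.c_[x+d/2e3*np.cos(A),y+d/2e3*np.sin(A),0*A+h/1e3] for d,h in prof])
prof=dict(sugar=[(60,0),(66,12),(66,46),(67,51)],cup=[(46,0),(55,22),(60,68)],jug=[(40,0),(49,18),(41,56)],ram=[(62,0),(66,40)],tall=[(50,0),(66,105)])
def board(L,p,z=.018):
    x,y,a=p;q=np.array([[1,1],[1,-1],[-1,-1],[-1,1]])*[L/2,.056]
    R=np.array([[np.cos(a),-np.sin(a)],[np.sin(a),np.cos(a)]])
    return np.c_[q@R.T+[x,y],np.full(4,z)]
E
cat > m.py <<'E'
from h import *
box=dict(ram=(160.5,165,186.9,190.6),tall=(151,205.8,183.3,233),cup=(201,235.5,225.5,258.3),sugar=(404.2,186,431.5,212.5),jug=(211.5,None,229.5,162.5))
im=cv2.imread('pics/scene0.png');pos={}
for k,b in box.items():
    b=np.array([np.nan if v is None else v-.375 for v in b])
    def f(p):
        q=proj(body(prof[k],*p),'top');e=np.r_[q.min(0),q.max(0)]-b;return e[~np.isnan(e)]
    r=least_squares(f,[.6,.1]);pos[k]=r.x;print(k,r.x.round(4),r.fun.round(1))
    for h in prof[k]: cv2.polylines(im,[np.int32(proj(body([h],*r.x),'scene')*16)],True,(0,0,255),1,cv2.LINE_AA,4)
bd=dict(tea=(.29,[(256.3,133),(296,129),(306.5,232.5),(265.5,236.2)]),des=(.205,[(336,147),(375.7,146),(379.3,219.5),(338,219.8)]))
rec=dict(tea=(87,-3,-85),des=(48,-45))
for k,(L,u) in bd.items():
    r=least_squares(lambda p:(proj(board(L,p),'top')-np.array(u)+.375).ravel(),[.6,0,0]);x,y,a=r.x
    print(k,r.x.round(4),r.fun.round(1));
    for m in rec[k]: print('  rec',m,round(x+m/1e3*np.cos(a),4),round(y+m/1e3*np.sin(a),4))
    cv2.polylines(im,[np.int32(proj(board(L,r.x),'scene')*16)],True,(0,255,0),1,cv2.LINE_AA,4)
# jug axis: handle end (44mm,z~.04) and lip (28mm,z .056)
h=np.array([215.2,166.7])-.375;l=np.array([220.8,140.5])-.375
jx,jy=pos['jug']
fa=lambda p:np.r_[proj([jx+p[1]-.044*np.cos(p[0]),jy+p[2]-.044*np.sin(p[0]),.04],'top')[0]-h,proj([jx+p[1]+.028*np.cos(p[0]),jy+p[2]+.028*np.sin(p[0]),.056],'top')[0]-l]
r=least_squares(fa,[0,0,0]);print('jug yaw',r.x.round(3),r.fun.round(1))
c=im[80:340,170:470];cv2.imwrite('pics/sceneov.png',cv2.resize(c,None,fx=2.3,fy=2.3,interpolation=cv2.INTER_CUBIC))
E
python3 m.py
```

```text
ram [0.5624 0.3937] [-0.4 -0.3  0.4  0.3]
tall [0.4388 0.3914] [-0.4 -0.3  0.4  0.3]
cup [0.3717 0.2731] [-0.4 -0.4  0.4  0.4]
sugar [ 0.5046 -0.2664] [-0.3 -0.3  0.3  0.3]
jug [0.6329 0.2686] [-0.4  0.4 -0. ]
tea [0.5549 0.102  0.1061] [-0.1  0.1  0.2  0.2  0.3 -0.4 -0.4  0.1]
  rec 87 0.6414 0.1112
  rec -3 0.5519 0.1016
  rec -85 0.4704 0.093
des [ 0.5534 -0.1063  0.022 ] [-0.3 -0.2  0.3  0.1  0.1 -0.2 -0.1  0.2]
  rec 48 0.6014 -0.1053
  rec -45 0.5084 -0.1073
jug yaw [-0.217 -0.     0.001] [-0.1  0.3  0.1 -0.3]
```

View pics/sceneov.png

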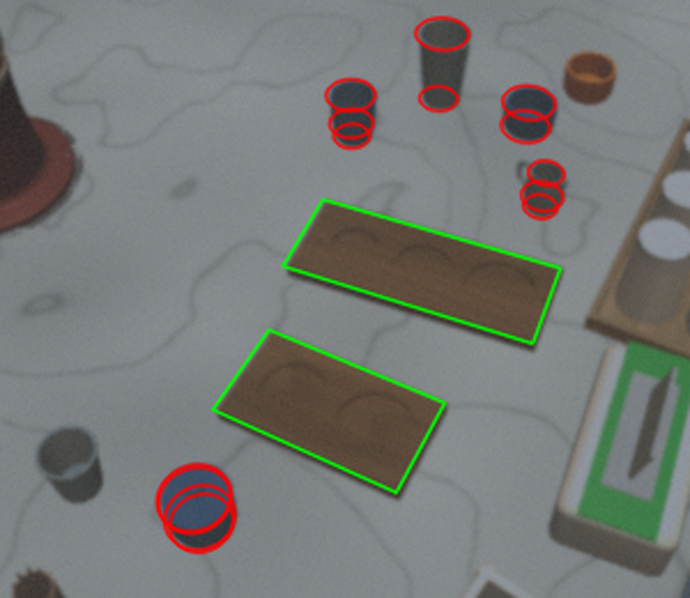

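The overlay matches the rims, feet and board edges to about a pixel, so these positions can be used. First I square the tool with the world axes, then head for the sugar pot.

send_rows:
  rows:
    - {"wz": -0.11, "hand": 1}
    - {"wz": -0.11, "hand": 1}
    - {"wz": -0.11, "hand": 1}
    - {"wz": -0.11, "hand": 1}
    - {"wz": -0.109, "hand": 1}
    - {"x": -0.2, "y": -0.15, "hand": 1}
    - {"x": -0.2, "y": -0.15, "hand": 1}
    - {"x": -0.2, "y": -0.15, "hand": 1}
    - {"x": -0.2, "y": -0.15, "hand": 1}
    - {"x": -0.2, "y": -0.15, "hand": 1}

```text
invalid input at $.rows[0]: expected keys x, y, z, wx, wy, wz, hand
```

send_rows:
  rows:
    - {"x": -0.06, "y": -0.25, "hand": 1}
    - {"x": -0.06, "y": -0.25, "hand": 1}
    - {"x": -0.06, "y": -0.25, "hand": 1}
    - {"x": -0.06, "y": -0.25, "hand": 1}
    - {"x": -0.06, "y": -0.25, "hand": 1}
    - {"x": -0.06, "y": -0.25, "hand": 1}
    - {"x": -0.06, "y": -0.25, "hand": 1}
    - {"x": -0.06, "y": -0.25, "hand": 1}
    - {"x": -0.06, "y": -0.25, "hand": 1}
    - {"x": -0.06, "y": -0.25, "hand": 1}

```text
invalid input at $.rows[0]: expected keys x, y, z, wx, wy, wz, hand
```

All seven keys are required in every row, so I'm resending with full rows.

send_rows:
  rows:
    - {"x": 0, "y": 0, "z": 0, "wx": 0, "wy": 0, "wz": -0.11, "hand": 1}
    - {"x": 0, "y": 0, "z": 0, "wx": 0, "wy": 0, "wz": -0.11, "hand": 1}
    - {"x": 0, "y": 0, "z": 0, "wx": 0, "wy": 0, "wz": -0.11, "hand": 1}
    - {"x": 0, "y": 0, "z": 0, "wx": 0, "wy": 0, "wz": -0.11, "hand": 1}
    - {"x": 0, "y": 0, "z": 0, "wx": 0, "wy": 0, "wz": -0.109, "hand": 1}
    - {"x": -0.2, "y": -0.15, "z": 0, "wx": 0, "wy": 0, "wz": 0, "hand": 1}
    - {"x": -0.2, "y": -0.15, "z": 0, "wx": 0, "wy": 0, "wz": 0, "hand": 1}
    - {"x": -0.2, "y": -0.15, "z": 0, "wx": 0, "wy": 0, "wz": 0, "hand": 1}
    - {"x": -0.2, "y": -0.15, "z": 0, "wx": 0, "wy": 0, "wz": 0, "hand": 1}
    - {"x": -0.2, "y": -0.15, "z": 0, "wx": 0, "wy": 0, "wz": 0, "hand": 1}

```text
time: 0.93
tool_pos: [0.4119, 0.4541, 0.2308]
tool_rot: [-0.0, -0.0, 1.0, -0.0]
contact_force: [0.9, 0.7, 1.0]
gripper_width: 0.999
grasp_force: 0.0
```

send_rows:
  rows:
    - {"x": -0.06, "y": -0.25, "z": 0, "wx": 0, "wy": 0, "wz": 0, "hand": 1}
    - {"x": -0.06, "y": -0.25, "z": 0, "wx": 0, "wy": 0, "wz": 0, "hand": 1}
    - {"x": -0.06, "y": -0.25, "z": 0, "wx": 0, "wy": 0, "wz": 0, "hand": 1}
    - {"x": -0.06, "y": -0.25, "z": 0, "wx": 0, "wy": 0, "wz": 0, "hand": 1}
    - {"x": -0.06, "y": -0.25, "z": 0, "wx": 0, "wy": 0, "wz": 0, "hand": 1}
    - {"x": -0.06, "y": -0.25, "z": 0, "wx": 0, "wy": 0, "wz": 0, "hand": 1}
    - {"x": -0.06, "y": -0.25, "z": 0, "wx": 0, "wy": 0, "wz": 0, "hand": 1}
    - {"x": -0.06, "y": -0.25, "z": 0, "wx": 0, "wy": 0, "wz": 0, "hand": 1}
    - {"x": -0.06, "y": -0.25, "z": 0, "wx": 0, "wy": 0, "wz": 0, "hand": 1}
    - {"x": -0.06, "y": -0.25, "z": 0, "wx": 0, "wy": 0, "wz": 0, "hand": 1}

```text
time: 1.77
tool_pos: [0.5009, 0.0786, 0.2309]
tool_rot: [-0.0, -0.0, 1.0, 0.0]
contact_force: [1.0, 0.1, -1.0]
gripper_width: 0.998
grasp_force: 0.0
```

send_rows:
  rows:
    - {"x": -0.0025, "y": -0.23, "z": 0, "wx": 0, "wy": 0, "wz": 0, "hand": 1}
    - {"x": -0.0025, "y": -0.23, "z": 0, "wx": 0, "wy": 0, "wz": 0, "hand": 1}
    - {"x": -0.0025, "y": -0.23, "z": 0, "wx": 0, "wy": 0, "wz": 0, "hand": 1}
    - {"x": -0.0025, "y": -0.23, "z": 0, "wx": 0, "wy": 0, "wz": 0, "hand": 1}
    - {"x": -0.0025, "y": -0.23, "z": 0, "wx": 0, "wy": 0, "wz": 0, "hand": 1}
    - {"x": -0.0025, "y": -0.23, "z": 0, "wx": 0, "wy": 0, "wz": 0, "hand": 1}
    - {"x": -0.0025, "y": -0.23, "z": 0, "wx": 0, "wy": 0, "wz": 0, "hand": 1}
    - {"x": -0.0025, "y": -0.23, "z": 0, "wx": 0, "wy": 0, "wz": 0, "hand": 1}
    - {"x": -0.0025, "y": -0.23, "z": 0, "wx": 0, "wy": 0, "wz": 0, "hand": 1}
    - {"x": -0.0025, "y": -0.23, "z": 0, "wx": 0, "wy": 0, "wz": 0, "hand": 1}

```text
time: 2.6
tool_pos: [0.5045, -0.2661, 0.2307]
tool_rot: [-0.0, -0.0, 1.0, 0.0]
contact_force: [0.5, -0.2, 0.4]
gripper_width: 1.003
grasp_force: 0.0
```

send_rows:
  rows:
    - {"x": 0, "y": 0, "z": 0.1, "wx": 0, "wy": 0, "wz": 0, "hand": 1}
    - {"x": 0, "y": 0, "z": 0.1, "wx": 0, "wy": 0, "wz": 0, "hand": 1}
    - {"x": 0, "y": 0, "z": 0.1, "wx": 0, "wy": 0, "wz": 0, "hand": 1}
    - {"x": 0, "y": 0, "z": 0.1, "wx": 0, "wy": 0, "wz": 0, "hand": 1}
    - {"x": 0, "y": 0, "z": 0.1, "wx": 0, "wy": 0, "wz": 0, "hand": 1}
    - {"x": 0, "y": 0, "z": 0.1, "wx": 0, "wy": 0, "wz": 0, "hand": 1}
    - {"x": 0, "y": 0, "z": 0.1, "wx": 0, "wy": 0, "wz": 0, "hand": 1}
    - {"x": 0, "y": 0, "z": 0.1, "wx": 0, "wy": 0, "wz": 0, "hand": 1}
    - {"x": 0, "y": 0, "z": 0.1, "wx": 0, "wy": 0, "wz": 0, "hand": 1}
    - {"x": 0, "y": 0, "z": 0, "wx": 0, "wy": 0, "wz": 0, "hand": 1}

```text
time: 3.43
tool_pos: [0.5026, -0.2628, 0.092]
tool_rot: [-0.003, -0.0, 1.0, 0.002]
contact_force: [-0.3, 0.9, -0.6]
gripper_width: 1.001
grasp_force: 0.0
```

```bash
python3 - <<'E'
from plant import manip, grab_frame, calibration
import cv2,numpy as np
from h import *
C['wrist']=calibration('wrist')
im=grab_frame('wrist')
for h in prof['sugar']: cv2.polylines(im,[np.int32(proj(body([h],.5046,-.2664),'wrist')*16)],True,(0,0,255),1,cv2.LINE_AA,4)
cv2.imwrite('pics/w1.png',im);print(C['wrist']['t'],manip.state()['tool_pos'])
E
```

```text
[ 0.26300025 -0.47850961  0.09930757] [ 0.50346271 -0.26341429  0.0938459 ]
```

View pics/w1.png

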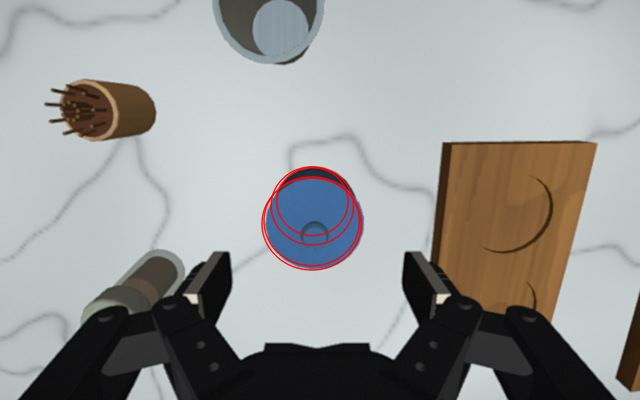

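The wrist view shows the sugar pot at (313,220) under the overlay, centred between the open fingers (230 and 405). The pepper shaker is clear of the left finger. I'll descend the rest slowly.

send_rows:
  rows:
    - {"x": 0, "y": 0, "z": 0.07, "wx": 0, "wy": 0, "wz": 0, "hand": 1}
    - {"x": 0, "y": 0, "z": 0.07, "wx": 0, "wy": 0, "wz": 0, "hand": 1}
    - {"x": 0, "y": 0, "z": 0.07, "wx": 0, "wy": 0, "wz": 0, "hand": 1}
    - {"x": 0, "y": 0, "z": 0.07, "wx": 0, "wy": 0, "wz": 0, "hand": 1}
    - {"x": 0, "y": 0, "z": 0.07, "wx": 0, "wy": 0, "wz": 0, "hand": 1}
    - {"x": 0, "y": 0, "z": 0.07, "wx": 0, "wy": 0, "wz": 0, "hand": 1}
    - {"x": 0, "y": 0, "z": 0.07, "wx": 0, "wy": 0, "wz": 0, "hand": 1}
    - {"x": 0, "y": 0, "z": 0.05, "wx": 0, "wy": 0, "wz": 0, "hand": 1}
    - {"x": 0, "y": 0, "z": 0, "wx": 0, "wy": 0, "wz": 0, "hand": 1}
    - {"x": 0, "y": 0, "z": 0, "wx": 0, "wy": 0, "wz": 0, "hand": 1}

```text
time: 4.32
tool_pos: [0.5047, -0.2643, 0.0146]
tool_rot: [-0.001, -0.0, 1.0, 0.0]
contact_force: [0.1, 0.4, -0.0]
gripper_width: 1.0
grasp_force: 0.0
```

send_rows:
  rows:
    - {"x": 0, "y": 0, "z": 0.03, "wx": 0, "wy": 0, "wz": 0, "hand": 1}
    - {"x": 0, "y": 0, "z": 0.03, "wx": 0, "wy": 0, "wz": 0, "hand": 1}
    - {"x": 0, "y": 0, "z": 0.01, "wx": 0, "wy": 0, "wz": 0, "hand": 1}
    - {"x": 0, "y": 0, "z": 0, "wx": 0, "wy": 0, "wz": 0, "hand": -1}
    - {"x": 0, "y": 0, "z": 0, "wx": 0, "wy": 0, "wz": 0, "hand": -1}
    - {"x": 0, "y": 0, "z": 0, "wx": 0, "wy": 0, "wz": 0, "hand": -1}
    - {"x": 0, "y": 0, "z": 0, "wx": 0, "wy": 0, "wz": 0, "hand": -1}
    - {"x": 0, "y": 0, "z": 0, "wx": 0, "wy": 0, "wz": 0, "hand": -1}
    - {"x": 0, "y": 0, "z": 0, "wx": 0, "wy": 0, "wz": 0, "hand": -1}
    - {"x": 0, "y": 0, "z": 0, "wx": 0, "wy": 0, "wz": 0, "hand": -1}

```text
time: 5.15
tool_pos: [0.5054, -0.2647, 0.0053]
tool_rot: [0.0, -0.0, 1.0, -0.0]
contact_force: [-0.7, 1.0, 2.6]
gripper_width: 0.756
grasp_force: 66.8
```

send_rows:
  rows:
    - {"x": 0, "y": 0, "z": -0.06, "wx": 0, "wy": 0, "wz": 0, "hand": -1}
    - {"x": 0, "y": 0, "z": -0.12, "wx": 0, "wy": 0, "wz": 0, "hand": -1}
    - {"x": 0, "y": 0, "z": -0.16, "wx": 0, "wy": 0, "wz": 0, "hand": -1}
    - {"x": 0, "y": 0, "z": -0.16, "wx": 0, "wy": 0, "wz": 0, "hand": -1}
    - {"x": 0, "y": 0, "z": -0.16, "wx": 0, "wy": 0, "wz": 0, "hand": -1}
    - {"x": -0.02, "y": 0.06, "z": 0, "wx": 0, "wy": 0, "wz": 0, "hand": -1}
    - {"x": -0.04, "y": 0.12, "z": 0, "wx": 0, "wy": 0, "wz": 0, "hand": -1}
    - {"x": -0.07, "y": 0.18, "z": 0, "wx": 0, "wy": 0, "wz": 0, "hand": -1}
    - {"x": -0.07, "y": 0.2, "z": 0, "wx": 0, "wy": 0, "wz": 0, "hand": -1}
    - {"x": -0.07, "y": 0.2, "z": 0, "wx": 0, "wy": 0, "wz": 0, "hand": -1}

```text
time: 5.98
tool_pos: [0.5446, -0.1485, 0.1018]
tool_rot: [-0.001, 0.0, 1.0, 0.001]
contact_force: [0.3, 0.0, -2.1]
gripper_width: 0.759
grasp_force: 67.0
```

send_rows:
  rows:
    - {"x": -0.07, "y": 0.2, "z": 0, "wx": 0, "wy": 0, "wz": 0, "hand": -1}
    - {"x": -0.07, "y": 0.2, "z": 0, "wx": 0, "wy": 0, "wz": 0, "hand": -1}
    - {"x": -0.07, "y": 0.2, "z": 0, "wx": 0, "wy": 0, "wz": 0, "hand": -1}
    - {"x": -0.07, "y": 0.2, "z": 0, "wx": 0, "wy": 0, "wz": 0, "hand": -1}
    - {"x": -0.07, "y": 0.2, "z": 0, "wx": 0, "wy": 0, "wz": 0, "hand": -1}
    - {"x": -0.07, "y": 0.2, "z": 0, "wx": 0, "wy": 0, "wz": 0, "hand": -1}
    - {"x": -0.07, "y": 0.2, "z": 0, "wx": 0, "wy": 0, "wz": 0, "hand": -1}
    - {"x": -0.07, "y": 0.17, "z": 0, "wx": 0, "wy": 0, "wz": 0, "hand": -1}
    - {"x": -0.05, "y": 0.12, "z": 0, "wx": 0, "wy": 0, "wz": 0, "hand": -1}
    - {"x": -0.03, "y": 0.06, "z": 0, "wx": 0, "wy": 0, "wz": 0, "hand": -1}

```text
time: 6.82
tool_pos: [0.6403, 0.1151, 0.1015]
tool_rot: [-0.002, -0.002, 1.0, 0.0]
contact_force: [-0.1, -1.1, -2.7]
gripper_width: 0.759
grasp_force: 67.1
```

send_rows:
  rows:
    - {"x": 0, "y": -0.02, "z": 0.05, "wx": 0, "wy": 0, "wz": 0, "hand": -1}
    - {"x": 0, "y": 0, "z": 0.08, "wx": 0, "wy": 0, "wz": 0, "hand": -1}
    - {"x": 0, "y": 0, "z": 0.08, "wx": 0, "wy": 0, "wz": 0, "hand": -1}
    - {"x": 0, "y": 0, "z": 0.08, "wx": 0, "wy": 0, "wz": 0, "hand": -1}
    - {"x": 0, "y": 0, "z": 0.08, "wx": 0, "wy": 0, "wz": 0, "hand": -1}
    - {"x": 0, "y": 0, "z": 0.07, "wx": 0, "wy": 0, "wz": 0, "hand": -1}
    - {"x": 0, "y": 0, "z": 0.04, "wx": 0, "wy": 0, "wz": 0, "hand": -1}
    - {"x": 0, "y": 0, "z": 0, "wx": 0, "wy": 0, "wz": 0, "hand": -1}
    - {"x": 0, "y": 0, "z": 0, "wx": 0, "wy": 0, "wz": 0, "hand": -1}
    - {"x": 0, "y": 0, "z": 0, "wx": 0, "wy": 0, "wz": 0, "hand": -1}

```text
time: 7.65
tool_pos: [0.6421, 0.109, 0.0326]
tool_rot: [0.001, -0.0, 1.0, 0.0]
contact_force: [-0.5, -0.3, -2.1]
gripper_width: 0.753
grasp_force: 67.1
```

send_rows:
  rows:
    - {"x": 0, "y": 0.01, "z": 0.03, "wx": 0, "wy": 0, "wz": 0, "hand": -1}
    - {"x": 0, "y": 0, "z": 0.02, "wx": 0, "wy": 0, "wz": 0, "hand": -1}
    - {"x": 0, "y": 0, "z": 0.015, "wx": 0, "wy": 0, "wz": 0, "hand": -1}
    - {"x": 0, "y": 0, "z": 0.01, "wx": 0, "wy": 0, "wz": 0, "hand": -1}
    - {"x": 0, "y": 0, "z": 0.01, "wx": 0, "wy": 0, "wz": 0, "hand": -1}
    - {"x": 0, "y": 0, "z": 0.005, "wx": 0, "wy": 0, "wz": 0, "hand": -1}
    - {"x": 0, "y": 0, "z": 0.005, "wx": 0, "wy": 0, "wz": 0, "hand": -1}
    - {"x": 0, "y": 0, "z": 0, "wx": 0, "wy": 0, "wz": 0, "hand": -1}
    - {"x": 0, "y": 0, "z": 0, "wx": 0, "wy": 0, "wz": 0, "hand": -1}
    - {"x": 0, "y": 0, "z": 0, "wx": 0, "wy": 0, "wz": 0, "hand": -1}

```text
time: 8.48
tool_pos: [0.6415, 0.1105, 0.0177]
tool_rot: [0.0, -0.0, 1.0, -0.0]
contact_force: [-0.1, 0.0, -2.3]
gripper_width: 0.756
grasp_force: 67.1
```

send_rows:
  rows:
    - {"x": 0, "y": 0, "z": 0.003, "wx": 0, "wy": 0, "wz": 0, "hand": -1}
    - {"x": 0, "y": 0, "z": 0.003, "wx": 0, "wy": 0, "wz": 0, "hand": -1}
    - {"x": 0, "y": 0, "z": 0.002, "wx": 0, "wy": 0, "wz": 0, "hand": -1}
    - {"x": 0, "y": 0, "z": 0, "wx": 0, "wy": 0, "wz": 0, "hand": -1}
    - {"x": 0, "y": 0, "z": 0, "wx": 0, "wy": 0, "wz": 0, "hand": -1}
    - {"x": 0, "y": 0, "z": 0, "wx": 0, "wy": 0, "wz": 0, "hand": -1}
    - {"x": 0, "y": 0, "z": 0, "wx": 0, "wy": 0, "wz": 0, "hand": -1}
    - {"x": 0, "y": 0, "z": 0, "wx": 0, "wy": 0, "wz": 0, "hand": -1}
    - {"x": 0, "y": 0, "z": 0, "wx": 0, "wy": 0, "wz": 0, "hand": -1}
    - {"x": 0, "y": 0, "z": 0, "wx": 0, "wy": 0, "wz": 0, "hand": -1}

```text
time: 9.32
tool_pos: [0.6416, 0.1105, 0.0173]
tool_rot: [0.0, -0.0, 1.0, -0.0]
contact_force: [-4.9, -0.3, 5.2]
gripper_width: 0.756
grasp_force: 67.5
```

Contact is felt at the expected height, so I release, retreat and head for the teacup.

send_rows:
  rows:
    - {"x": 0, "y": 0, "z": 0, "wx": 0, "wy": 0, "wz": 0, "hand": 1}
    - {"x": 0, "y": 0, "z": 0, "wx": 0, "wy": 0, "wz": 0, "hand": 1}
    - {"x": 0, "y": 0, "z": 0, "wx": 0, "wy": 0, "wz": 0, "hand": 1}
    - {"x": 0, "y": 0, "z": 0, "wx": 0, "wy": 0, "wz": 0, "hand": 1}
    - {"x": 0, "y": 0, "z": 0, "wx": 0, "wy": 0, "wz": 0, "hand": 1}
    - {"x": 0, "y": 0, "z": -0.04, "wx": 0, "wy": 0, "wz": 0, "hand": 1}
    - {"x": 0, "y": 0, "z": -0.1, "wx": 0, "wy": 0, "wz": 0, "hand": 1}
    - {"x": 0, "y": 0, "z": -0.18, "wx": 0, "wy": 0, "wz": 0, "hand": 1}
    - {"x": 0, "y": 0, "z": -0.2, "wx": 0, "wy": 0, "wz": 0, "hand": 1}
    - {"x": 0, "y": 0, "z": -0.2, "wx": 0, "wy": 0, "wz": 0, "hand": 1}

```text
time: 10.15
tool_pos: [0.6413, 0.1105, 0.1266]
tool_rot: [0.0, -0.0, 1.0, 0.0]
contact_force: [0.1, -0.2, 0.1]
gripper_width: 0.994
grasp_force: 0.0
```

send_rows:
  rows:
    - {"x": 0.1, "y": 0.06, "z": 0, "wx": 0, "wy": 0, "wz": 0, "hand": 1}
    - {"x": 0.2, "y": 0.12, "z": 0, "wx": 0, "wy": 0, "wz": 0, "hand": 1}
    - {"x": 0.2, "y": 0.12, "z": 0, "wx": 0, "wy": 0, "wz": 0, "hand": 1}
    - {"x": 0.2, "y": 0.12, "z": 0, "wx": 0, "wy": 0, "wz": 0, "hand": 1}
    - {"x": 0.2, "y": 0.12, "z": 0, "wx": 0, "wy": 0, "wz": 0, "hand": 1}
    - {"x": 0.2, "y": 0.12, "z": 0, "wx": 0, "wy": 0, "wz": 0, "hand": 1}
    - {"x": 0.2, "y": 0.12, "z": 0, "wx": 0, "wy": 0, "wz": 0, "hand": 1}
    - {"x": 0.2, "y": 0.12, "z": 0, "wx": 0, "wy": 0, "wz": 0, "hand": 1}
    - {"x": 0.2, "y": 0.12, "z": 0, "wx": 0, "wy": 0, "wz": 0, "hand": 1}
    - {"x": 0.1, "y": 0.06, "z": 0, "wx": 0, "wy": 0, "wz": 0, "hand": 1}

```text
time: 10.98
tool_pos: [0.3689, 0.2738, 0.1256]
tool_rot: [0.0, -0.001, 1.0, 0.001]
contact_force: [0.5, -1.0, 0.5]
gripper_width: 1.0
grasp_force: 0.0
```

send_rows:
  rows:
    - {"x": -0.015, "y": 0, "z": 0.05, "wx": 0, "wy": 0, "wz": 0, "hand": 1}
    - {"x": 0, "y": 0, "z": 0.09, "wx": 0, "wy": 0, "wz": 0, "hand": 1}
    - {"x": 0, "y": 0, "z": 0.09, "wx": 0, "wy": 0, "wz": 0, "hand": 1}
    - {"x": 0, "y": 0, "z": 0.09, "wx": 0, "wy": 0, "wz": 0, "hand": 1}
    - {"x": 0, "y": 0, "z": 0.09, "wx": 0, "wy": 0, "wz": 0, "hand": 1}
    - {"x": 0, "y": 0, "z": 0.09, "wx": 0, "wy": 0, "wz": 0, "hand": 1}
    - {"x": 0, "y": 0, "z": 0.09, "wx": 0, "wy": 0, "wz": 0, "hand": 1}
    - {"x": 0, "y": 0, "z": 0.06, "wx": 0, "wy": 0, "wz": 0, "hand": 1}
    - {"x": 0, "y": 0, "z": 0.05, "wx": 0, "wy": 0, "wz": 0, "hand": 1}
    - {"x": 0, "y": 0, "z": 0.02, "wx": 0, "wy": 0, "wz": 0, "hand": 1}

```text
time: 11.82
tool_pos: [0.3736, 0.2721, 0.0157]
tool_rot: [-0.0, 0.0, 1.0, -0.0]
contact_force: [0.5, -0.5, -0.4]
gripper_width: 0.999
grasp_force: 0.0
```

send_rows:
  rows:
    - {"x": 0, "y": 0, "z": 0, "wx": 0, "wy": 0, "wz": 0, "hand": 1}
    - {"x": 0, "y": 0, "z": 0, "wx": 0, "wy": 0, "wz": 0, "hand": 1}
    - {"x": 0, "y": 0, "z": 0, "wx": 0, "wy": 0, "wz": 0, "hand": -1}
    - {"x": 0, "y": 0, "z": 0, "wx": 0, "wy": 0, "wz": 0, "hand": -1}
    - {"x": 0, "y": 0, "z": 0, "wx": 0, "wy": 0, "wz": 0, "hand": -1}
    - {"x": 0, "y": 0, "z": 0, "wx": 0, "wy": 0, "wz": 0, "hand": -1}
    - {"x": 0, "y": 0, "z": 0, "wx": 0, "wy": 0, "wz": 0, "hand": -1}
    - {"x": 0, "y": 0, "z": 0, "wx": 0, "wy": 0, "wz": 0, "hand": -1}
    - {"x": 0, "y": 0, "z": 0, "wx": 0, "wy": 0, "wz": 0, "hand": -1}
    - {"x": 0, "y": 0, "z": 0, "wx": 0, "wy": 0, "wz": 0, "hand": -1}

```text
time: 12.65
tool_pos: [0.3745, 0.2733, 0.0177]
tool_rot: [0.001, -0.0, 1.0, 0.001]
contact_force: [-1.2, 2.0, 6.1]
gripper_width: 0.677
grasp_force: 62.6
```

send_rows:
  rows:
    - {"x": 0, "y": 0, "z": -0.06, "wx": 0, "wy": 0, "wz": 0, "hand": -1}
    - {"x": 0, "y": 0, "z": -0.12, "wx": 0, "wy": 0, "wz": 0, "hand": -1}
    - {"x": 0, "y": 0, "z": -0.14, "wx": 0, "wy": 0, "wz": 0, "hand": -1}
    - {"x": 0, "y": 0, "z": -0.14, "wx": 0, "wy": 0, "wz": 0, "hand": -1}
    - {"x": 0, "y": 0, "z": -0.14, "wx": 0, "wy": 0, "wz": 0, "hand": -1}
    - {"x": -0.06, "y": -0.06, "z": 0, "wx": 0, "wy": 0, "wz": 0, "hand": -1}
    - {"x": -0.12, "y": -0.11, "z": 0, "wx": 0, "wy": 0, "wz": 0, "hand": -1}
    - {"x": -0.16, "y": -0.15, "z": 0, "wx": 0, "wy": 0, "wz": 0, "hand": -1}
    - {"x": -0.16, "y": -0.15, "z": 0, "wx": 0, "wy": 0, "wz": 0, "hand": -1}
    - {"x": -0.16, "y": -0.15, "z": 0, "wx": 0, "wy": 0, "wz": 0, "hand": -1}

```text
time: 13.48
tool_pos: [0.4727, 0.1781, 0.1061]
tool_rot: [-0.0, -0.001, 1.0, -0.0]
contact_force: [0.9, 0.5, -2.0]
gripper_width: 0.679
grasp_force: 64.0
```

send_rows:
  rows:
    - {"x": -0.16, "y": -0.15, "z": 0, "wx": 0, "wy": 0, "wz": 0, "hand": -1}
    - {"x": -0.16, "y": -0.15, "z": 0, "wx": 0, "wy": 0, "wz": 0, "hand": -1}
    - {"x": -0.12, "y": -0.12, "z": 0, "wx": 0, "wy": 0, "wz": 0, "hand": -1}
    - {"x": -0.07, "y": -0.07, "z": 0, "wx": 0, "wy": 0, "wz": 0, "hand": -1}
    - {"x": -0.03, "y": -0.035, "z": 0, "wx": 0, "wy": 0, "wz": 0, "hand": -1}
    - {"x": 0, "y": 0, "z": 0.05, "wx": 0, "wy": 0, "wz": 0, "hand": -1}
    - {"x": 0, "y": 0, "z": 0.08, "wx": 0, "wy": 0, "wz": 0, "hand": -1}
    - {"x": 0, "y": 0, "z": 0.08, "wx": 0, "wy": 0, "wz": 0, "hand": -1}
    - {"x": 0, "y": 0, "z": 0.08, "wx": 0, "wy": 0, "wz": 0, "hand": -1}
    - {"x": 0, "y": 0, "z": 0.05, "wx": 0, "wy": 0, "wz": 0, "hand": -1}

```text
time: 14.32
tool_pos: [0.5512, 0.1015, 0.0522]
tool_rot: [-0.002, -0.001, 1.0, -0.0]
contact_force: [1.0, -0.2, -2.1]
gripper_width: 0.676
grasp_force: 64.1
```

send_rows:
  rows:
    - {"x": -0.01, "y": 0, "z": 0.03, "wx": 0, "wy": 0, "wz": 0, "hand": -1}
    - {"x": 0, "y": 0, "z": 0.03, "wx": 0, "wy": 0, "wz": 0, "hand": -1}
    - {"x": 0, "y": 0, "z": 0.03, "wx": 0, "wy": 0, "wz": 0, "hand": -1}
    - {"x": 0, "y": 0, "z": 0.02, "wx": 0, "wy": 0, "wz": 0, "hand": -1}
    - {"x": 0, "y": 0, "z": 0.01, "wx": 0, "wy": 0, "wz": 0, "hand": -1}
    - {"x": 0, "y": 0, "z": 0.01, "wx": 0, "wy": 0, "wz": 0, "hand": -1}
    - {"x": 0, "y": 0, "z": 0, "wx": 0, "wy": 0, "wz": 0, "hand": -1}
    - {"x": 0, "y": 0, "z": 0, "wx": 0, "wy": 0, "wz": 0, "hand": -1}
    - {"x": 0, "y": 0, "z": 0, "wx": 0, "wy": 0, "wz": 0, "hand": -1}
    - {"x": 0, "y": 0, "z": 0, "wx": 0, "wy": 0, "wz": 0, "hand": -1}

```text
time: 15.15
tool_pos: [0.5554, 0.1007, 0.0362]
tool_rot: [0.0, -0.0, 1.0, 0.0]
contact_force: [-0.2, 0.1, -1.8]
gripper_width: 0.674
grasp_force: 64.1
```

send_rows:
  rows:
    - {"x": 0, "y": 0.004, "z": 0.015, "wx": 0, "wy": 0, "wz": 0, "hand": -1}
    - {"x": 0, "y": 0, "z": 0.01, "wx": 0, "wy": 0, "wz": 0, "hand": -1}
    - {"x": 0, "y": 0, "z": 0.008, "wx": 0, "wy": 0, "wz": 0, "hand": -1}
    - {"x": 0, "y": 0, "z": 0.005, "wx": 0, "wy": 0, "wz": 0, "hand": -1}
    - {"x": 0, "y": 0, "z": 0.003, "wx": 0, "wy": 0, "wz": 0, "hand": -1}
    - {"x": 0, "y": 0, "z": 0.002, "wx": 0, "wy": 0, "wz": 0, "hand": -1}
    - {"x": 0, "y": 0, "z": 0.002, "wx": 0, "wy": 0, "wz": 0, "hand": -1}
    - {"x": 0, "y": 0, "z": 0, "wx": 0, "wy": 0, "wz": 0, "hand": -1}
    - {"x": 0, "y": 0, "z": 0, "wx": 0, "wy": 0, "wz": 0, "hand": -1}
    - {"x": 0, "y": 0, "z": 0, "wx": 0, "wy": 0, "wz": 0, "hand": -1}

```text
time: 15.98
tool_pos: [0.5554, 0.1014, 0.0297]
tool_rot: [0.0, -0.0, 1.0, 0.0]
contact_force: [-3.5, 0.4, 4.2]
gripper_width: 0.675
grasp_force: 63.9
```

send_rows:
  rows:
    - {"x": 0, "y": 0, "z": 0, "wx": 0, "wy": 0, "wz": 0, "hand": 1}
    - {"x": 0, "y": 0, "z": 0, "wx": 0, "wy": 0, "wz": 0, "hand": 1}
    - {"x": 0, "y": 0, "z": 0, "wx": 0, "wy": 0, "wz": 0, "hand": 1}
    - {"x": 0, "y": 0, "z": 0, "wx": 0, "wy": 0, "wz": 0, "hand": 1}
    - {"x": 0, "y": 0, "z": 0, "wx": 0, "wy": 0, "wz": 0, "hand": 1}
    - {"x": 0, "y": 0, "z": -0.04, "wx": 0, "wy": 0, "wz": 0, "hand": 1}
    - {"x": 0, "y": 0, "z": -0.1, "wx": 0, "wy": 0, "wz": 0, "hand": 1}
    - {"x": 0, "y": 0, "z": -0.18, "wx": 0, "wy": 0, "wz": 0, "hand": 1}
    - {"x": 0, "y": 0, "z": -0.2, "wx": 0, "wy": 0, "wz": 0, "hand": 1}
    - {"x": 0, "y": 0, "z": -0.15, "wx": 0, "wy": 0, "wz": 0, "hand": 1}

```text
time: 16.82
tool_pos: [0.5558, 0.1014, 0.1323]
tool_rot: [0.001, -0.0, 1.0, 0.0]
contact_force: [0.5, -0.8, 0.0]
gripper_width: 1.004
grasp_force: 0.0
```

send_rows:
  rows:
    - {"x": -0.04, "y": 0.1, "z": 0, "wx": 0, "wy": 0, "wz": 0, "hand": 1}
    - {"x": -0.1, "y": 0.2, "z": 0, "wx": 0, "wy": 0, "wz": 0, "hand": 1}
    - {"x": -0.1, "y": 0.2, "z": 0, "wx": 0, "wy": 0, "wz": 0, "hand": 1}
    - {"x": -0.1, "y": 0.2, "z": 0, "wx": 0, "wy": 0, "wz": 0, "hand": 1}
    - {"x": -0.1, "y": 0.2, "z": 0, "wx": 0, "wy": 0, "wz": 0, "hand": 1}
    - {"x": -0.077, "y": 0.15, "z": 0, "wx": 0, "wy": 0, "wz": 0, "hand": 1}
    - {"x": 0, "y": 0.065, "z": 0, "wx": 0, "wy": 0, "wz": 0, "hand": 1}
    - {"x": 0, "y": 0, "z": 0, "wx": 0, "wy": 0, "wz": 0.09, "hand": 1}
    - {"x": 0, "y": 0, "z": 0, "wx": 0, "wy": 0, "wz": 0.09, "hand": 1}
    - {"x": 0, "y": 0, "z": 0, "wx": 0, "wy": 0, "wz": 0.096, "hand": 1}

```text
time: 17.65
tool_pos: [0.6322, 0.2685, 0.1297]
tool_rot: [-0.0, 0.11, 0.994, -0.0]
contact_force: [0.0, 0.2, -0.4]
gripper_width: 1.0
grasp_force: 0.0
```

```bash
python3 - <<'E'
from plant import manip, grab_frame, calibration
import cv2,numpy as np
from h import *
C['wrist']=calibration('wrist')
im=grab_frame('wrist')
for h in prof['jug']: cv2.polylines(im,[np.int32(proj(body([h],.6329,.2686),'wrist')*16)],True,(0,0,255),1,cv2.LINE_AA,4)
a=-.217;u=np.array([np.cos(a),np.sin(a)])
for d,z in((-.044,.035),(.028,.056)):
    q=proj([[.6329+d*u[0],.2686+d*u[1],z]],'wrist')[0];cv2.circle(im,(int(q[0]),int(q[1])),3,(0,255,0),1)
cv2.imwrite('pics/w2.png',im);print(manip.state()['tool_pos'],manip.state()['tool_rot'])
E
```

```text
[0.63221671 0.26831044 0.12969871] [-1.91741242e-04  1.10879757e-01  9.93833779e-01 -2.49067092e-04]
```

View pics/w2.png

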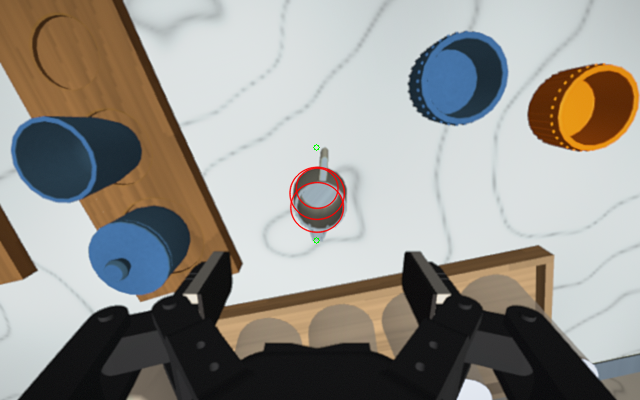

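The wrist view shows the jug body at (320,203), lip at (317,238) and handle end at (324,150). That makes its yaw about 0.08 rad more negative than I had, so I turn a little further. The sugar pot and teacup are both standing in their recesses.

send_rows:
  rows:
    - {"x": 0, "y": 0, "z": 0.05, "wx": 0, "wy": 0, "wz": 0.05, "hand": 1}
    - {"x": 0, "y": 0, "z": 0.1, "wx": 0, "wy": 0, "wz": 0.05, "hand": 1}
    - {"x": 0, "y": 0, "z": 0.12, "wx": 0, "wy": 0, "wz": 0, "hand": 1}
    - {"x": 0, "y": 0, "z": 0.12, "wx": 0, "wy": 0, "wz": 0, "hand": 1}
    - {"x": 0, "y": 0, "z": 0.12, "wx": 0, "wy": 0, "wz": 0, "hand": 1}
    - {"x": 0, "y": 0, "z": 0.1, "wx": 0, "wy": 0, "wz": 0, "hand": 1}
    - {"x": 0, "y": 0, "z": 0.08, "wx": 0, "wy": 0, "wz": 0, "hand": 1}
    - {"x": 0, "y": 0, "z": 0.05, "wx": 0, "wy": 0, "wz": 0, "hand": 1}
    - {"x": 0, "y": 0, "z": 0.03, "wx": 0, "wy": 0, "wz": 0, "hand": 1}
    - {"x": 0, "y": 0, "z": 0, "wx": 0, "wy": 0, "wz": 0, "hand": 1}

```text
time: 18.53
tool_pos: [0.6322, 0.2684, 0.0132]
tool_rot: [-0.001, 0.147, 0.989, -0.0]
contact_force: [-0.2, 0.2, 0.3]
gripper_width: 0.999
grasp_force: 0.0
```

send_rows:
  rows:
    - {"x": 0, "y": 0, "z": 0.03, "wx": 0, "wy": 0, "wz": 0, "hand": 1}
    - {"x": 0, "y": 0, "z": 0.015, "wx": 0, "wy": 0, "wz": 0, "hand": 1}
    - {"x": 0, "y": 0, "z": 0, "wx": 0, "wy": 0, "wz": 0, "hand": -1}
    - {"x": 0, "y": 0, "z": 0, "wx": 0, "wy": 0, "wz": 0, "hand": -1}
    - {"x": 0, "y": 0, "z": 0, "wx": 0, "wy": 0, "wz": 0, "hand": -1}
    - {"x": 0, "y": 0, "z": 0, "wx": 0, "wy": 0, "wz": 0, "hand": -1}
    - {"x": 0, "y": 0, "z": 0, "wx": 0, "wy": 0, "wz": 0, "hand": -1}
    - {"x": 0, "y": 0, "z": 0, "wx": 0, "wy": 0, "wz": 0, "hand": -1}
    - {"x": 0, "y": 0, "z": 0, "wx": 0, "wy": 0, "wz": 0, "hand": -1}
    - {"x": 0, "y": 0, "z": 0, "wx": 0, "wy": 0, "wz": 0, "hand": -1}

```text
time: 19.37
tool_pos: [0.6336, 0.269, 0.0087]
tool_rot: [0.001, 0.147, 0.989, 0.001]
contact_force: [-0.1, 0.8, 5.9]
gripper_width: 0.546
grasp_force: 62.0
```

send_rows:
  rows:
    - {"x": 0, "y": 0, "z": -0.06, "wx": 0, "wy": 0, "wz": 0, "hand": -1}
    - {"x": 0, "y": 0, "z": -0.12, "wx": 0, "wy": 0, "wz": 0, "hand": -1}
    - {"x": 0, "y": 0, "z": -0.15, "wx": 0, "wy": 0, "wz": 0, "hand": -1}
    - {"x": 0, "y": 0, "z": -0.15, "wx": 0, "wy": 0, "wz": 0, "hand": -1}
    - {"x": 0, "y": 0, "z": -0.15, "wx": 0, "wy": 0, "wz": 0, "hand": -1}
    - {"x": 0, "y": 0, "z": -0.12, "wx": 0, "wy": 0, "wz": 0, "hand": -1}
    - {"x": 0, "y": 0, "z": 0, "wx": 0, "wy": 0, "wz": -0.094, "hand": -1}
    - {"x": 0, "y": 0, "z": 0, "wx": 0, "wy": 0, "wz": -0.094, "hand": -1}
    - {"x": 0, "y": 0, "z": 0, "wx": 0, "wy": 0, "wz": -0.094, "hand": -1}
    - {"x": 0, "y": 0, "z": 0, "wx": 0, "wy": 0, "wz": -0.094, "hand": -1}

```text
time: 20.2
tool_pos: [0.6319, 0.2684, 0.1193]
tool_rot: [-0.001, -0.002, 1.0, -0.0]
contact_force: [0.3, 0.4, -1.1]
gripper_width: 0.543
grasp_force: 61.7
```

send_rows:
  rows:
    - {"x": 0.05, "y": -0.05, "z": 0, "wx": 0, "wy": 0, "wz": 0, "hand": -1}
    - {"x": 0.1, "y": -0.11, "z": 0, "wx": 0, "wy": 0, "wz": 0, "hand": -1}
    - {"x": 0.13, "y": -0.14, "z": 0, "wx": 0, "wy": 0, "wz": 0, "hand": -1}
    - {"x": 0.14, "y": -0.15, "z": 0, "wx": 0, "wy": 0, "wz": 0, "hand": -1}
    - {"x": 0.14, "y": -0.15, "z": 0, "wx": 0, "wy": 0, "wz": 0, "hand": -1}
    - {"x": 0.14, "y": -0.15, "z": 0, "wx": 0, "wy": 0, "wz": 0, "hand": -1}
    - {"x": 0.14, "y": -0.15, "z": 0, "wx": 0, "wy": 0, "wz": 0, "hand": -1}
    - {"x": 0.12, "y": -0.13, "z": 0, "wx": 0, "wy": 0, "wz": 0, "hand": -1}
    - {"x": 0.08, "y": -0.09, "z": 0, "wx": 0, "wy": 0, "wz": 0, "hand": -1}
    - {"x": 0.05, "y": -0.05, "z": 0, "wx": 0, "wy": 0, "wz": 0, "hand": -1}

```text
time: 21.03
tool_pos: [0.4671, 0.0918, 0.119]
tool_rot: [-0.001, 0.0, 1.0, -0.0]
contact_force: [0.2, 0.7, -0.2]
gripper_width: 0.544
grasp_force: 61.8
```

send_rows:
  rows:
    - {"x": -0.015, "y": 0.005, "z": 0.04, "wx": 0, "wy": 0, "wz": 0, "hand": -1}
    - {"x": 0, "y": 0, "z": 0.08, "wx": 0, "wy": 0, "wz": 0, "hand": -1}
    - {"x": 0, "y": 0, "z": 0.1, "wx": 0, "wy": 0, "wz": 0, "hand": -1}
    - {"x": 0, "y": 0, "z": 0.1, "wx": 0, "wy": 0, "wz": 0, "hand": -1}
    - {"x": 0, "y": 0, "z": 0.1, "wx": 0, "wy": 0, "wz": 0, "hand": -1}
    - {"x": 0, "y": 0, "z": 0.08, "wx": 0, "wy": 0, "wz": 0, "hand": -1}
    - {"x": 0, "y": 0, "z": 0.05, "wx": 0, "wy": 0, "wz": 0, "hand": -1}
    - {"x": 0, "y": 0, "z": 0.02, "wx": 0, "wy": 0, "wz": 0, "hand": -1}
    - {"x": 0, "y": 0, "z": 0, "wx": 0, "wy": 0, "wz": 0, "hand": -1}
    - {"x": 0, "y": 0, "z": 0, "wx": 0, "wy": 0, "wz": 0, "hand": -1}

```text
time: 21.87
tool_pos: [0.472, 0.094, 0.0347]
tool_rot: [0.0, -0.0, 1.0, 0.0]
contact_force: [-0.1, 0.6, -1.0]
gripper_width: 0.547
grasp_force: 61.8
```

```bash
python3 - <<'E'
from plant import grab_frame
import cv2
im=grab_frame('scene')[60:260,240:460]
cv2.imwrite('pics/s2.png',cv2.resize(im,None,fx=3,fy=3,interpolation=cv2.INTER_CUBIC))
E
```

```text
(no output)
```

View pics/s2.png

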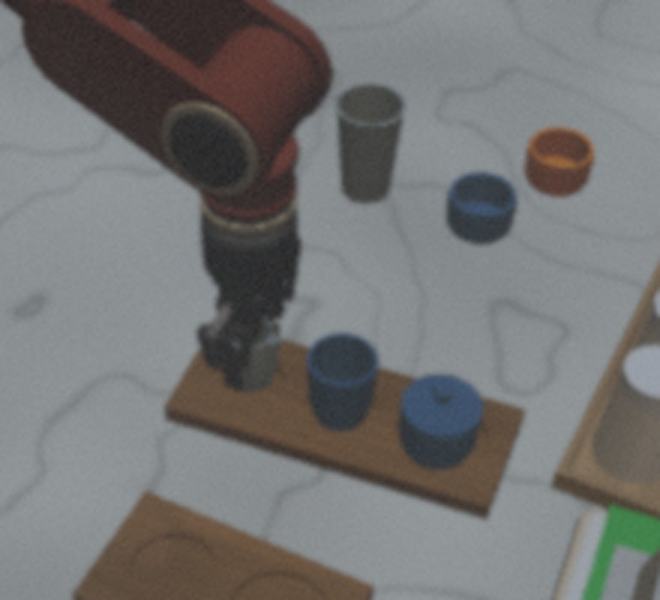

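The jug hangs upright at (250,360) over its recess, and the teacup and sugar pot stand well. I lower the rest of the way.

send_rows:
  rows:
    - {"x": 0.007, "y": -0.005, "z": 0.03, "wx": 0, "wy": 0, "wz": 0, "hand": -1}
    - {"x": 0, "y": 0, "z": 0.025, "wx": 0, "wy": 0, "wz": 0, "hand": -1}
    - {"x": 0, "y": 0, "z": 0.015, "wx": 0, "wy": 0, "wz": 0, "hand": -1}
    - {"x": 0, "y": 0, "z": 0.01, "wx": 0, "wy": 0, "wz": 0, "hand": -1}
    - {"x": 0, "y": 0, "z": 0.005, "wx": 0, "wy": 0, "wz": 0, "hand": -1}
    - {"x": 0, "y": 0, "z": 0.003, "wx": 0, "wy": 0, "wz": 0, "hand": -1}
    - {"x": 0, "y": 0, "z": 0.002, "wx": 0, "wy": 0, "wz": 0, "hand": -1}
    - {"x": 0, "y": 0, "z": 0, "wx": 0, "wy": 0, "wz": 0, "hand": -1}
    - {"x": 0, "y": 0, "z": 0, "wx": 0, "wy": 0, "wz": 0, "hand": -1}
    - {"x": 0, "y": 0, "z": 0, "wx": 0, "wy": 0, "wz": 0, "hand": -1}

```text
time: 22.75
tool_pos: [0.4705, 0.0931, 0.021]
tool_rot: [0.0, -0.0, 1.0, 0.0]
contact_force: [-0.3, 0.2, -1.8]
gripper_width: 0.54
grasp_force: 61.8
```

send_rows:
  rows:
    - {"x": 0, "y": 0, "z": 0.003, "wx": 0, "wy": 0, "wz": 0, "hand": -1}
    - {"x": 0, "y": 0, "z": 0.002, "wx": 0, "wy": 0, "wz": 0, "hand": -1}
    - {"x": 0, "y": 0, "z": 0.002, "wx": 0, "wy": 0, "wz": 0, "hand": -1}
    - {"x": 0, "y": 0, "z": 0, "wx": 0, "wy": 0, "wz": 0, "hand": -1}
    - {"x": 0, "y": 0, "z": 0, "wx": 0, "wy": 0, "wz": 0, "hand": -1}
    - {"x": 0, "y": 0, "z": 0, "wx": 0, "wy": 0, "wz": 0, "hand": -1}
    - {"x": 0, "y": 0, "z": 0, "wx": 0, "wy": 0, "wz": 0, "hand": -1}
    - {"x": 0, "y": 0, "z": 0, "wx": 0, "wy": 0, "wz": 0, "hand": -1}
    - {"x": 0, "y": 0, "z": 0, "wx": 0, "wy": 0, "wz": 0, "hand": -1}
    - {"x": 0, "y": 0, "z": 0, "wx": 0, "wy": 0, "wz": 0, "hand": -1}

```text
time: 23.58
tool_pos: [0.4706, 0.0931, 0.0206]
tool_rot: [-0.0, -0.0, 1.0, -0.0]
contact_force: [-3.7, -1.1, 6.4]
gripper_width: 0.54
grasp_force: 62.4
```

send_rows:
  rows:
    - {"x": 0, "y": 0, "z": 0, "wx": 0, "wy": 0, "wz": 0, "hand": 1}
    - {"x": 0, "y": 0, "z": 0, "wx": 0, "wy": 0, "wz": 0, "hand": 1}
    - {"x": 0, "y": 0, "z": 0, "wx": 0, "wy": 0, "wz": 0, "hand": 1}
    - {"x": 0, "y": 0, "z": 0, "wx": 0, "wy": 0, "wz": 0, "hand": 1}
    - {"x": 0, "y": 0, "z": 0, "wx": 0, "wy": 0, "wz": 0, "hand": 1}
    - {"x": 0, "y": 0, "z": -0.04, "wx": 0, "wy": 0, "wz": 0, "hand": 1}
    - {"x": 0, "y": 0, "z": -0.12, "wx": 0, "wy": 0, "wz": 0, "hand": 1}
    - {"x": 0, "y": 0, "z": -0.2, "wx": 0, "wy": 0, "wz": 0, "hand": 1}
    - {"x": 0, "y": 0, "z": -0.25, "wx": 0, "wy": 0, "wz": 0, "hand": 1}
    - {"x": 0, "y": 0, "z": -0.2, "wx": 0, "wy": 0, "wz": 0, "hand": 1}

```text
time: 24.42
tool_pos: [0.4706, 0.0931, 0.1438]
tool_rot: [0.001, -0.0, 1.0, 0.0]
contact_force: [0.5, -0.1, 0.7]
gripper_width: 0.996
grasp_force: 0.0
```

send_rows:
  rows:
    - {"x": -0.05, "y": 0.12, "z": 0, "wx": 0, "wy": 0, "wz": 0, "hand": 1}
    - {"x": -0.07, "y": 0.22, "z": 0, "wx": 0, "wy": 0, "wz": 0, "hand": 1}
    - {"x": -0.07, "y": 0.23, "z": 0, "wx": 0, "wy": 0, "wz": 0, "hand": 1}
    - {"x": -0.07, "y": 0.23, "z": 0, "wx": 0, "wy": 0, "wz": 0, "hand": 1}
    - {"x": -0.07, "y": 0.23, "z": 0, "wx": 0, "wy": 0, "wz": 0, "hand": 1}
    - {"x": -0.07, "y": 0.23, "z": 0, "wx": 0, "wy": 0, "wz": 0, "hand": 1}
    - {"x": -0.07, "y": 0.23, "z": 0, "wx": 0, "wy": 0, "wz": 0, "hand": 1}
    - {"x": -0.07, "y": 0.23, "z": 0, "wx": 0, "wy": 0, "wz": 0, "hand": 1}
    - {"x": -0.05, "y": 0.19, "z": 0, "wx": 0, "wy": 0, "wz": 0, "hand": 1}
    - {"x": -0.025, "y": 0.09, "z": 0, "wx": 0, "wy": 0, "wz": 0, "hand": 1}

```text
time: 25.25
tool_pos: [0.5629, 0.3965, 0.1416]
tool_rot: [0.0, -0.001, 1.0, 0.001]
contact_force: [0.7, 0.0, 0.1]
gripper_width: 1.001
grasp_force: 0.0
```

send_rows:
  rows:
    - {"x": 0, "y": -0.01, "z": 0.06, "wx": 0, "wy": 0, "wz": 0, "hand": 1}
    - {"x": 0, "y": 0, "z": 0.1, "wx": 0, "wy": 0, "wz": 0, "hand": 1}
    - {"x": 0, "y": 0, "z": 0.12, "wx": 0, "wy": 0, "wz": 0, "hand": 1}
    - {"x": 0, "y": 0, "z": 0.12, "wx": 0, "wy": 0, "wz": 0, "hand": 1}
    - {"x": 0, "y": 0, "z": 0.1, "wx": 0, "wy": 0, "wz": 0, "hand": 1}
    - {"x": 0, "y": 0, "z": 0.06, "wx": 0, "wy": 0, "wz": 0, "hand": 1}
    - {"x": 0, "y": 0, "z": 0.02, "wx": 0, "wy": 0, "wz": 0, "hand": 1}
    - {"x": 0, "y": 0, "z": 0, "wx": 0, "wy": 0, "wz": 0, "hand": 1}
    - {"x": 0, "y": 0, "z": 0, "wx": 0, "wy": 0, "wz": 0, "hand": 1}
    - {"x": 0, "y": 0, "z": 0, "wx": 0, "wy": 0, "wz": 0, "hand": 1}

```text
time: 26.08
tool_pos: [0.5634, 0.392, 0.0558]
tool_rot: [0.001, -0.0, 1.0, 0.001]
contact_force: [-0.0, -0.1, -0.1]
gripper_width: 1.003
grasp_force: 0.0
```

send_rows:
  rows:
    - {"x": 0.006, "y": 0.01, "z": 0.04, "wx": 0, "wy": 0, "wz": 0, "hand": 1}
    - {"x": 0, "y": 0, "z": 0.06, "wx": 0, "wy": 0, "wz": 0, "hand": 1}
    - {"x": 0, "y": 0, "z": 0.06, "wx": 0, "wy": 0, "wz": 0, "hand": 1}
    - {"x": 0, "y": 0, "z": 0.06, "wx": 0, "wy": 0, "wz": 0, "hand": 1}
    - {"x": 0, "y": 0, "z": 0.05, "wx": 0, "wy": 0, "wz": 0, "hand": 1}
    - {"x": 0, "y": 0, "z": 0.04, "wx": 0, "wy": 0, "wz": 0, "hand": 1}
    - {"x": 0, "y": 0, "z": 0.02, "wx": 0, "wy": 0, "wz": 0, "hand": 1}
    - {"x": 0, "y": 0, "z": 0, "wx": 0, "wy": 0, "wz": 0, "hand": 1}
    - {"x": 0, "y": 0, "z": 0, "wx": 0, "wy": 0, "wz": 0, "hand": 1}
    - {"x": 0, "y": 0, "z": 0, "wx": 0, "wy": 0, "wz": 0, "hand": 1}

```text
time: 26.92
tool_pos: [0.5621, 0.3933, 0.0054]
tool_rot: [0.0, -0.0, 1.0, 0.0]
contact_force: [0.3, -0.2, 0.9]
gripper_width: 1.0
grasp_force: 0.0
```

send_rows:
  rows:
    - {"x": 0, "y": 0, "z": 0.005, "wx": 0, "wy": 0, "wz": 0, "hand": 1}
    - {"x": 0, "y": 0, "z": 0, "wx": 0, "wy": 0, "wz": 0, "hand": -1}
    - {"x": 0, "y": 0, "z": 0, "wx": 0, "wy": 0, "wz": 0, "hand": -1}
    - {"x": 0, "y": 0, "z": 0, "wx": 0, "wy": 0, "wz": 0, "hand": -1}
    - {"x": 0, "y": 0, "z": 0, "wx": 0, "wy": 0, "wz": 0, "hand": -1}
    - {"x": 0, "y": 0, "z": 0, "wx": 0, "wy": 0, "wz": 0, "hand": -1}
    - {"x": 0, "y": 0, "z": 0, "wx": 0, "wy": 0, "wz": 0, "hand": -1}
    - {"x": 0, "y": 0, "z": 0, "wx": 0, "wy": 0, "wz": 0, "hand": -1}
    - {"x": 0, "y": 0, "z": 0, "wx": 0, "wy": 0, "wz": 0, "hand": -1}
    - {"x": 0, "y": 0, "z": 0, "wx": 0, "wy": 0, "wz": 0, "hand": -1}

```text
time: 27.75
tool_pos: [0.5625, 0.3936, 0.0054]
tool_rot: [0.001, -0.0, 1.0, 0.001]
contact_force: [-0.8, 1.0, 4.9]
gripper_width: 0.751
grasp_force: 66.3
```

send_rows:
  rows:
    - {"x": 0, "y": 0, "z": -0.06, "wx": 0, "wy": 0, "wz": 0, "hand": -1}
    - {"x": 0, "y": 0, "z": -0.12, "wx": 0, "wy": 0, "wz": 0, "hand": -1}
    - {"x": 0, "y": 0, "z": -0.16, "wx": 0, "wy": 0, "wz": 0, "hand": -1}
    - {"x": 0, "y": 0, "z": -0.18, "wx": 0, "wy": 0, "wz": 0, "hand": -1}
    - {"x": 0, "y": 0, "z": -0.18, "wx": 0, "wy": 0, "wz": 0, "hand": -1}
    - {"x": 0, "y": 0, "z": -0.16, "wx": 0, "wy": 0, "wz": 0, "hand": -1}
    - {"x": 0, "y": 0, "z": -0.08, "wx": 0, "wy": 0, "wz": 0, "hand": -1}
    - {"x": -0.01, "y": -0.05, "z": 0, "wx": 0, "wy": 0, "wz": 0, "hand": -1}
    - {"x": -0.01, "y": -0.1, "z": 0, "wx": 0, "wy": 0, "wz": 0, "hand": -1}
    - {"x": -0.02, "y": -0.15, "z": 0, "wx": 0, "wy": 0, "wz": 0, "hand": -1}

```text
time: 28.58
tool_pos: [0.5661, 0.3471, 0.1423]
tool_rot: [-0.002, -0.001, 1.0, -0.001]
contact_force: [1.2, -0.4, -1.5]
gripper_width: 0.747
grasp_force: 66.3
```

send_rows:
  rows:
    - {"x": -0.02, "y": -0.2, "z": 0, "wx": 0, "wy": 0, "wz": 0, "hand": -1}
    - {"x": -0.02, "y": -0.22, "z": 0, "wx": 0, "wy": 0, "wz": 0, "hand": -1}
    - {"x": -0.02, "y": -0.22, "z": 0, "wx": 0, "wy": 0, "wz": 0, "hand": -1}
    - {"x": -0.02, "y": -0.22, "z": 0, "wx": 0, "wy": 0, "wz": 0, "hand": -1}
    - {"x": -0.02, "y": -0.22, "z": 0, "wx": 0, "wy": 0, "wz": 0, "hand": -1}
    - {"x": -0.02, "y": -0.22, "z": 0, "wx": 0, "wy": 0, "wz": 0, "hand": -1}
    - {"x": -0.02, "y": -0.22, "z": 0, "wx": 0, "wy": 0, "wz": 0, "hand": -1}
    - {"x": -0.02, "y": -0.22, "z": 0, "wx": 0, "wy": 0, "wz": 0, "hand": -1}
    - {"x": -0.02, "y": -0.22, "z": 0, "wx": 0, "wy": 0, "wz": 0, "hand": -1}
    - {"x": -0.02, "y": -0.22, "z": 0, "wx": 0, "wy": 0, "wz": 0, "hand": -1}

```text
time: 29.42
tool_pos: [0.5952, 0.0184, 0.1415]
tool_rot: [-0.003, 0.0, 1.0, 0.0]
contact_force: [0.6, 0.8, -0.7]
gripper_width: 0.746
grasp_force: 66.3
```

send_rows:
  rows:
    - {"x": -0.01, "y": -0.22, "z": 0, "wx": 0, "wy": 0, "wz": 0, "hand": -1}
    - {"x": -0.01, "y": -0.2, "z": 0, "wx": 0, "wy": 0, "wz": 0, "hand": -1}
    - {"x": 0, "y": -0.16, "z": 0, "wx": 0, "wy": 0, "wz": 0, "hand": -1}
    - {"x": 0, "y": -0.1, "z": 0, "wx": 0, "wy": 0, "wz": 0, "hand": -1}
    - {"x": 0, "y": -0.17, "z": 0, "wx": 0, "wy": 0, "wz": 0, "hand": -1}
    - {"x": 0, "y": 0, "z": 0.06, "wx": 0, "wy": 0, "wz": 0, "hand": -1}
    - {"x": 0, "y": 0, "z": 0.1, "wx": 0, "wy": 0, "wz": 0, "hand": -1}
    - {"x": 0, "y": 0, "z": 0.12, "wx": 0, "wy": 0, "wz": 0, "hand": -1}
    - {"x": 0, "y": 0, "z": 0.12, "wx": 0, "wy": 0, "wz": 0, "hand": -1}
    - {"x": 0, "y": 0, "z": 0.06, "wx": 0, "wy": 0, "wz": 0, "hand": -1}

```text
time: 30.25
tool_pos: [0.5977, -0.1053, 0.0712]
tool_rot: [-0.003, -0.0, 1.0, 0.001]
contact_force: [-0.1, 0.7, -1.6]
gripper_width: 0.753
grasp_force: 66.4
```

send_rows:
  rows:
    - {"x": -0.005, "y": 0, "z": 0.06, "wx": 0, "wy": 0, "wz": 0, "hand": -1}
    - {"x": 0, "y": 0, "z": 0.06, "wx": 0, "wy": 0, "wz": 0, "hand": -1}
    - {"x": 0, "y": 0, "z": 0.06, "wx": 0, "wy": 0, "wz": 0, "hand": -1}
    - {"x": 0, "y": 0, "z": 0.05, "wx": 0, "wy": 0, "wz": 0, "hand": -1}
    - {"x": 0, "y": 0, "z": 0.03, "wx": 0, "wy": 0, "wz": 0, "hand": -1}
    - {"x": 0, "y": 0, "z": 0, "wx": 0, "wy": 0, "wz": 0, "hand": -1}
    - {"x": 0, "y": 0, "z": 0, "wx": 0, "wy": 0, "wz": 0, "hand": -1}
    - {"x": 0, "y": 0, "z": 0, "wx": 0, "wy": 0, "wz": 0, "hand": -1}
    - {"x": 0, "y": 0, "z": 0, "wx": 0, "wy": 0, "wz": 0, "hand": -1}
    - {"x": 0, "y": 0, "z": 0, "wx": 0, "wy": 0, "wz": 0, "hand": -1}

```text
time: 31.08
tool_pos: [0.6021, -0.1065, 0.0378]
tool_rot: [0.001, -0.0, 1.0, -0.0]
contact_force: [0.5, 0.7, -1.1]
gripper_width: 0.749
grasp_force: 66.4
```

send_rows:
  rows:
    - {"x": 0.004, "y": 0.007, "z": 0.03, "wx": 0, "wy": 0, "wz": 0, "hand": -1}
    - {"x": 0, "y": 0, "z": 0.03, "wx": 0, "wy": 0, "wz": 0, "hand": -1}
    - {"x": 0, "y": 0, "z": 0.03, "wx": 0, "wy": 0, "wz": 0, "hand": -1}
    - {"x": 0, "y": 0, "z": 0.02, "wx": 0, "wy": 0, "wz": 0, "hand": -1}
    - {"x": 0, "y": 0, "z": 0.01, "wx": 0, "wy": 0, "wz": 0, "hand": -1}
    - {"x": 0, "y": 0, "z": 0.008, "wx": 0, "wy": 0, "wz": 0, "hand": -1}
    - {"x": 0, "y": 0, "z": 0.004, "wx": 0, "wy": 0, "wz": 0, "hand": -1}
    - {"x": 0, "y": 0, "z": 0.002, "wx": 0, "wy": 0, "wz": 0, "hand": -1}
    - {"x": 0, "y": 0, "z": 0, "wx": 0, "wy": 0, "wz": 0, "hand": -1}
    - {"x": 0, "y": 0, "z": 0, "wx": 0, "wy": 0, "wz": 0, "hand": -1}

```text
time: 31.92
tool_pos: [0.6013, -0.1054, 0.0174]
tool_rot: [0.0, -0.0, 1.0, -0.0]
contact_force: [-1.8, 0.4, 2.7]
gripper_width: 0.752
grasp_force: 66.6
```

send_rows:
  rows:
    - {"x": 0, "y": 0, "z": 0.002, "wx": 0, "wy": 0, "wz": 0, "hand": -1}
    - {"x": 0, "y": 0, "z": 0.002, "wx": 0, "wy": 0, "wz": 0, "hand": -1}
    - {"x": 0, "y": 0, "z": 0, "wx": 0, "wy": 0, "wz": 0, "hand": -1}
    - {"x": 0, "y": 0, "z": 0, "wx": 0, "wy": 0, "wz": 0, "hand": -1}
    - {"x": 0, "y": 0, "z": 0, "wx": 0, "wy": 0, "wz": 0, "hand": -1}
    - {"x": 0, "y": 0, "z": 0, "wx": 0, "wy": 0, "wz": 0, "hand": -1}
    - {"x": 0, "y": 0, "z": 0, "wx": 0, "wy": 0, "wz": 0, "hand": -1}
    - {"x": 0, "y": 0, "z": 0, "wx": 0, "wy": 0, "wz": 0, "hand": -1}
    - {"x": 0, "y": 0, "z": 0, "wx": 0, "wy": 0, "wz": 0, "hand": -1}
    - {"x": 0, "y": 0, "z": 0, "wx": 0, "wy": 0, "wz": 0, "hand": -1}

```text
time: 32.75
tool_pos: [0.6013, -0.1054, 0.0174]
tool_rot: [0.0, -0.0, 1.0, -0.0]
contact_force: [-4.3, 0.4, 7.7]
gripper_width: 0.745
grasp_force: 67.0
```

send_rows:
  rows:
    - {"x": 0, "y": 0, "z": 0, "wx": 0, "wy": 0, "wz": 0, "hand": 1}
    - {"x": 0, "y": 0, "z": 0, "wx": 0, "wy": 0, "wz": 0, "hand": 1}
    - {"x": 0, "y": 0, "z": 0, "wx": 0, "wy": 0, "wz": 0, "hand": 1}
    - {"x": 0, "y": 0, "z": 0, "wx": 0, "wy": 0, "wz": 0, "hand": 1}
    - {"x": 0, "y": 0, "z": 0, "wx": 0, "wy": 0, "wz": 0, "hand": 1}
    - {"x": 0, "y": 0, "z": -0.06, "wx": 0, "wy": 0, "wz": 0, "hand": 1}
    - {"x": 0, "y": 0, "z": -0.22, "wx": 0, "wy": 0, "wz": 0, "hand": 1}
    - {"x": 0, "y": 0, "z": -0.25, "wx": 0, "wy": 0, "wz": 0, "hand": 1}
    - {"x": 0, "y": 0, "z": -0.25, "wx": 0, "wy": 0, "wz": 0, "hand": 1}
    - {"x": 0, "y": 0, "z": -0.24, "wx": 0, "wy": 0, "wz": 0, "hand": 1}

```text
time: 33.58
tool_pos: [0.6009, -0.1053, 0.1719]
tool_rot: [0.0, -0.0, 1.0, -0.0]
contact_force: [0.6, -0.9, 0.9]
gripper_width: 0.999
grasp_force: 0.0
```

send_rows:
  rows:
    - {"x": 0.05, "y": 0.12, "z": 0, "wx": 0, "wy": 0, "wz": 0, "hand": 1}
    - {"x": 0.08, "y": 0.24, "z": 0, "wx": 0, "wy": 0, "wz": 0, "hand": 1}
    - {"x": 0.08, "y": 0.24, "z": 0, "wx": 0, "wy": 0, "wz": 0, "hand": 1}
    - {"x": 0.08, "y": 0.24, "z": 0, "wx": 0, "wy": 0, "wz": 0, "hand": 1}
    - {"x": 0.08, "y": 0.24, "z": 0, "wx": 0, "wy": 0, "wz": 0, "hand": 1}
    - {"x": 0.08, "y": 0.24, "z": 0, "wx": 0, "wy": 0, "wz": 0, "hand": 1}
    - {"x": 0.08, "y": 0.24, "z": 0, "wx": 0, "wy": 0, "wz": 0, "hand": 1}
    - {"x": 0.08, "y": 0.24, "z": 0, "wx": 0, "wy": 0, "wz": 0, "hand": 1}
    - {"x": 0.08, "y": 0.24, "z": 0, "wx": 0, "wy": 0, "wz": 0, "hand": 1}
    - {"x": 0.08, "y": 0.24, "z": 0, "wx": 0, "wy": 0, "wz": 0, "hand": 1}

```text
time: 34.42
tool_pos: [0.4846, 0.2383, 0.1703]
tool_rot: [0.001, -0.0, 1.0, 0.0]
contact_force: [1.1, 0.9, 0.1]
gripper_width: 1.001
grasp_force: 0.0
```

send_rows:
  rows:
    - {"x": 0.08, "y": 0.24, "z": 0, "wx": 0, "wy": 0, "wz": 0, "hand": 1}
    - {"x": 0.08, "y": 0.24, "z": 0, "wx": 0, "wy": 0, "wz": 0, "hand": 1}
    - {"x": 0.08, "y": 0.24, "z": 0, "wx": 0, "wy": 0, "wz": 0, "hand": 1}
    - {"x": 0.05, "y": 0.2, "z": 0, "wx": 0, "wy": 0, "wz": 0, "hand": 1}
    - {"x": 0.023, "y": 0.112, "z": 0, "wx": 0, "wy": 0, "wz": 0, "hand": 1}
    - {"x": 0, "y": 0, "z": 0, "wx": 0, "wy": 0, "wz": 0, "hand": 1}
    - {"x": 0, "y": 0, "z": 0, "wx": 0, "wy": 0, "wz": 0, "hand": 1}
    - {"x": 0, "y": 0, "z": 0, "wx": 0, "wy": 0, "wz": 0, "hand": 1}
    - {"x": 0, "y": 0, "z": 0, "wx": 0, "wy": 0, "wz": 0, "hand": 1}
    - {"x": 0, "y": 0, "z": 0, "wx": 0, "wy": 0, "wz": 0, "hand": 1}

```text
time: 35.25
tool_pos: [0.4388, 0.3904, 0.1695]
tool_rot: [0.0, 0.001, 1.0, -0.0]
contact_force: [-0.1, 1.5, -0.0]
gripper_width: 1.0
grasp_force: 0.0
```

send_rows:
  rows:
    - {"x": 0, "y": 0.006, "z": 0.06, "wx": 0, "wy": 0, "wz": 0, "hand": 1}
    - {"x": 0, "y": 0, "z": 0.1, "wx": 0, "wy": 0, "wz": 0, "hand": 1}
    - {"x": 0, "y": 0, "z": 0.1, "wx": 0, "wy": 0, "wz": 0, "hand": 1}
    - {"x": 0, "y": 0, "z": 0.1, "wx": 0, "wy": 0, "wz": 0, "hand": 1}
    - {"x": 0, "y": 0, "z": 0.1, "wx": 0, "wy": 0, "wz": 0, "hand": 1}
    - {"x": 0, "y": 0, "z": 0.1, "wx": 0, "wy": 0, "wz": 0, "hand": 1}
    - {"x": 0, "y": 0, "z": 0.1, "wx": 0, "wy": 0, "wz": 0, "hand": 1}
    - {"x": 0, "y": 0, "z": 0.07, "wx": 0, "wy": 0, "wz": 0, "hand": 1}
    - {"x": 0, "y": 0, "z": 0.05, "wx": 0, "wy": 0, "wz": 0, "hand": 1}
    - {"x": 0, "y": 0, "z": 0.02, "wx": 0, "wy": 0, "wz": 0, "hand": 1}

```text
time: 36.08
tool_pos: [0.4377, 0.3915, 0.0476]
tool_rot: [-0.001, 0.0, 1.0, -0.001]
contact_force: [0.0, -0.7, 0.2]
gripper_width: 1.003
grasp_force: 0.0
```

send_rows:
  rows:
    - {"x": 0, "y": 0, "z": 0, "wx": 0, "wy": 0, "wz": 0, "hand": 1}
    - {"x": 0, "y": 0, "z": 0, "wx": 0, "wy": 0, "wz": 0, "hand": 1}
    - {"x": 0, "y": 0, "z": 0, "wx": 0, "wy": 0, "wz": 0, "hand": -1}
    - {"x": 0, "y": 0, "z": 0, "wx": 0, "wy": 0, "wz": 0, "hand": -1}
    - {"x": 0, "y": 0, "z": 0, "wx": 0, "wy": 0, "wz": 0, "hand": -1}
    - {"x": 0, "y": 0, "z": 0, "wx": 0, "wy": 0, "wz": 0, "hand": -1}
    - {"x": 0, "y": 0, "z": 0, "wx": 0, "wy": 0, "wz": 0, "hand": -1}
    - {"x": 0, "y": 0, "z": 0, "wx": 0, "wy": 0, "wz": 0, "hand": -1}
    - {"x": 0, "y": 0, "z": 0, "wx": 0, "wy": 0, "wz": 0, "hand": -1}
    - {"x": 0, "y": 0, "z": 0, "wx": 0, "wy": 0, "wz": 0, "hand": -1}

```text
time: 36.92
tool_pos: [0.4394, 0.3931, 0.0513]
tool_rot: [0.001, -0.0, 1.0, 0.001]
contact_force: [-0.6, 0.6, 5.7]
gripper_width: 0.732
grasp_force: 60.1
```

send_rows:
  rows:
    - {"x": 0, "y": 0, "z": -0.06, "wx": 0, "wy": 0, "wz": 0, "hand": -1}
    - {"x": 0, "y": 0, "z": -0.12, "wx": 0, "wy": 0, "wz": 0, "hand": -1}
    - {"x": 0, "y": 0, "z": -0.15, "wx": 0, "wy": 0, "wz": 0, "hand": -1}
    - {"x": 0, "y": 0, "z": -0.15, "wx": 0, "wy": 0, "wz": 0, "hand": -1}
    - {"x": 0, "y": 0, "z": -0.15, "wx": 0, "wy": 0, "wz": 0, "hand": -1}
    - {"x": 0, "y": 0, "z": -0.12, "wx": 0, "wy": 0, "wz": 0, "hand": -1}
    - {"x": 0, "y": 0, "z": -0.07, "wx": 0, "wy": 0, "wz": 0, "hand": -1}
    - {"x": -0.01, "y": -0.05, "z": 0, "wx": 0, "wy": 0, "wz": 0, "hand": -1}
    - {"x": -0.02, "y": -0.1, "z": 0, "wx": 0, "wy": 0, "wz": 0, "hand": -1}
    - {"x": -0.02, "y": -0.15, "z": 0, "wx": 0, "wy": 0, "wz": 0, "hand": -1}

```text
time: 37.75
tool_pos: [0.445, 0.3462, 0.1704]
tool_rot: [-0.001, -0.001, 1.0, -0.001]
contact_force: [0.2, -1.9, -1.9]
gripper_width: 0.733
grasp_force: 61.1
```

send_rows:
  rows:
    - {"x": -0.03, "y": -0.2, "z": 0, "wx": 0, "wy": 0, "wz": 0, "hand": -1}
    - {"x": -0.03, "y": -0.22, "z": 0, "wx": 0, "wy": 0, "wz": 0, "hand": -1}
    - {"x": -0.03, "y": -0.22, "z": 0, "wx": 0, "wy": 0, "wz": 0, "hand": -1}
    - {"x": -0.03, "y": -0.22, "z": 0, "wx": 0, "wy": 0, "wz": 0, "hand": -1}
    - {"x": -0.03, "y": -0.22, "z": 0, "wx": 0, "wy": 0, "wz": 0, "hand": -1}
    - {"x": -0.03, "y": -0.22, "z": 0, "wx": 0, "wy": 0, "wz": 0, "hand": -1}
    - {"x": -0.03, "y": -0.22, "z": 0, "wx": 0, "wy": 0, "wz": 0, "hand": -1}
    - {"x": -0.03, "y": -0.22, "z": 0, "wx": 0, "wy": 0, "wz": 0, "hand": -1}
    - {"x": -0.03, "y": -0.22, "z": 0, "wx": 0, "wy": 0, "wz": 0, "hand": -1}
    - {"x": -0.03, "y": -0.22, "z": 0, "wx": 0, "wy": 0, "wz": 0, "hand": -1}

```text
time: 38.58
tool_pos: [0.4889, 0.0178, 0.1698]
tool_rot: [-0.002, 0.0, 1.0, -0.0]
contact_force: [0.5, -0.2, -1.6]
gripper_width: 0.73
grasp_force: 61.1
```

send_rows:
  rows:
    - {"x": -0.03, "y": -0.22, "z": 0, "wx": 0, "wy": 0, "wz": 0, "hand": -1}
    - {"x": -0.03, "y": -0.2, "z": 0, "wx": 0, "wy": 0, "wz": 0, "hand": -1}
    - {"x": -0.03, "y": -0.18, "z": 0, "wx": 0, "wy": 0, "wz": 0, "hand": -1}
    - {"x": -0.02, "y": -0.14, "z": 0, "wx": 0, "wy": 0, "wz": 0, "hand": -1}
    - {"x": 0, "y": -0.08, "z": 0, "wx": 0, "wy": 0, "wz": 0, "hand": -1}
    - {"x": 0, "y": -0.03, "z": 0, "wx": 0, "wy": 0, "wz": 0, "hand": -1}
    - {"x": 0, "y": 0, "z": 0, "wx": 0, "wy": 0, "wz": 0, "hand": -1}
    - {"x": 0, "y": 0, "z": 0, "wx": 0, "wy": 0, "wz": 0, "hand": -1}
    - {"x": 0, "y": 0, "z": 0, "wx": 0, "wy": 0, "wz": 0, "hand": -1}
    - {"x": 0, "y": 0, "z": 0, "wx": 0, "wy": 0, "wz": 0, "hand": -1}

```text
time: 39.42
tool_pos: [0.5074, -0.1061, 0.1722]
tool_rot: [-0.0, -0.001, 1.0, 0.0]
contact_force: [1.0, 0.6, -1.5]
gripper_width: 0.732
grasp_force: 61.2
```

send_rows:
  rows:
    - {"x": -0.01, "y": -0.008, "z": 0.05, "wx": 0, "wy": 0, "wz": 0, "hand": -1}
    - {"x": 0, "y": 0, "z": 0.1, "wx": 0, "wy": 0, "wz": 0, "hand": -1}
    - {"x": 0, "y": 0, "z": 0.12, "wx": 0, "wy": 0, "wz": 0, "hand": -1}
    - {"x": 0, "y": 0, "z": 0.12, "wx": 0, "wy": 0, "wz": 0, "hand": -1}
    - {"x": 0, "y": 0, "z": 0.1, "wx": 0, "wy": 0, "wz": 0, "hand": -1}
    - {"x": 0, "y": 0, "z": 0.07, "wx": 0, "wy": 0, "wz": 0, "hand": -1}
    - {"x": 0, "y": 0, "z": 0.04, "wx": 0, "wy": 0, "wz": 0, "hand": -1}
    - {"x": 0, "y": 0, "z": 0.02, "wx": 0, "wy": 0, "wz": 0, "hand": -1}
    - {"x": 0, "y": 0, "z": 0, "wx": 0, "wy": 0, "wz": 0, "hand": -1}
    - {"x": 0, "y": 0, "z": 0, "wx": 0, "wy": 0, "wz": 0, "hand": -1}

```text
time: 40.25
tool_pos: [0.5097, -0.1085, 0.0801]
tool_rot: [0.001, -0.0, 1.0, -0.0]
contact_force: [-0.4, 0.0, -2.2]
gripper_width: 0.731
grasp_force: 61.2
```

Next is 16.8 mm down, which is about 0.112, ending slowly.

send_rows:
  rows:
    - {"x": 0, "y": 0.006, "z": 0.03, "wx": 0, "wy": 0, "wz": 0, "hand": -1}
    - {"x": 0, "y": 0, "z": 0.03, "wx": 0, "wy": 0, "wz": 0, "hand": -1}
    - {"x": 0, "y": 0, "z": 0.02, "wx": 0, "wy": 0, "wz": 0, "hand": -1}
    - {"x": 0, "y": 0, "z": 0.014, "wx": 0, "wy": 0, "wz": 0, "hand": -1}
    - {"x": 0, "y": 0, "z": 0.008, "wx": 0, "wy": 0, "wz": 0, "hand": -1}
    - {"x": 0, "y": 0, "z": 0.004, "wx": 0, "wy": 0, "wz": 0, "hand": -1}
    - {"x": 0, "y": 0, "z": 0.002, "wx": 0, "wy": 0, "wz": 0, "hand": -1}
    - {"x": 0, "y": 0, "z": 0, "wx": 0, "wy": 0, "wz": 0, "hand": -1}
    - {"x": 0, "y": 0, "z": 0, "wx": 0, "wy": 0, "wz": 0, "hand": -1}
    - {"x": 0, "y": 0, "z": 0, "wx": 0, "wy": 0, "wz": 0, "hand": -1}

```text
time: 41.08
tool_pos: [0.5092, -0.1076, 0.0633]
tool_rot: [0.0, -0.0, 1.0, -0.0]
contact_force: [-0.1, -0.3, -1.6]
gripper_width: 0.735
grasp_force: 61.1
```

send_rows:
  rows:
    - {"x": 0, "y": 0, "z": 0.002, "wx": 0, "wy": 0, "wz": 0, "hand": -1}
    - {"x": 0, "y": 0, "z": 0.002, "wx": 0, "wy": 0, "wz": 0, "hand": -1}
    - {"x": 0, "y": 0, "z": 0, "wx": 0, "wy": 0, "wz": 0, "hand": -1}
    - {"x": 0, "y": 0, "z": 0, "wx": 0, "wy": 0, "wz": 0, "hand": -1}
    - {"x": 0, "y": 0, "z": 0, "wx": 0, "wy": 0, "wz": 0, "hand": -1}
    - {"x": 0, "y": 0, "z": 0, "wx": 0, "wy": 0, "wz": 0, "hand": -1}
    - {"x": 0, "y": 0, "z": 0, "wx": 0, "wy": 0, "wz": 0, "hand": -1}
    - {"x": 0, "y": 0, "z": 0, "wx": 0, "wy": 0, "wz": 0, "hand": -1}
    - {"x": 0, "y": 0, "z": 0, "wx": 0, "wy": 0, "wz": 0, "hand": -1}
    - {"x": 0, "y": 0, "z": 0, "wx": 0, "wy": 0, "wz": 0, "hand": -1}

```text
time: 41.92
tool_pos: [0.5095, -0.1075, 0.0632]
tool_rot: [0.0, -0.0, 1.0, -0.0]
contact_force: [-1.5, 1.5, 4.5]
gripper_width: 0.733
grasp_force: 61.1
```

Contact is felt, so I release and retreat upward, then look.

send_rows:
  rows:
    - {"x": 0, "y": 0, "z": 0, "wx": 0, "wy": 0, "wz": 0, "hand": 1}
    - {"x": 0, "y": 0, "z": 0, "wx": 0, "wy": 0, "wz": 0, "hand": 1}
    - {"x": 0, "y": 0, "z": 0, "wx": 0, "wy": 0, "wz": 0, "hand": 1}
    - {"x": 0, "y": 0, "z": 0, "wx": 0, "wy": 0, "wz": 0, "hand": 1}
    - {"x": 0, "y": 0, "z": 0, "wx": 0, "wy": 0, "wz": 0, "hand": 1}
    - {"x": 0, "y": 0, "z": -0.05, "wx": 0, "wy": 0, "wz": 0, "hand": 1}
    - {"x": 0, "y": 0, "z": -0.18, "wx": 0, "wy": 0, "wz": 0, "hand": 1}
    - {"x": 0, "y": 0, "z": -0.24, "wx": 0, "wy": 0, "wz": 0, "hand": 1}
    - {"x": 0, "y": 0, "z": -0.24, "wx": 0, "wy": 0, "wz": 0, "hand": 1}
    - {"x": 0, "y": 0, "z": -0.24, "wx": 0, "wy": 0, "wz": 0, "hand": 1}

```text
time: 42.75
tool_pos: [0.5087, -0.1073, 0.2069]
tool_rot: [-0.0, -0.0, 1.0, 0.0]
contact_force: [0.5, 0.5, -0.1]
gripper_width: 1.002
grasp_force: 0.0
```

send_rows:
  rows:
    - {"x": 0.05, "y": -0.1, "z": 0, "wx": 0, "wy": 0, "wz": 0, "hand": 1}
    - {"x": 0.05, "y": -0.2, "z": 0, "wx": 0, "wy": 0, "wz": 0, "hand": 1}
    - {"x": 0.05, "y": -0.22, "z": 0, "wx": 0, "wy": 0, "wz": 0, "hand": 1}
    - {"x": 0.05, "y": -0.22, "z": 0, "wx": 0, "wy": 0, "wz": 0, "hand": 1}
    - {"x": 0.05, "y": -0.22, "z": 0, "wx": 0, "wy": 0, "wz": 0, "hand": 1}
    - {"x": 0.05, "y": -0.22, "z": 0, "wx": 0, "wy": 0, "wz": 0, "hand": 1}
    - {"x": 0.05, "y": -0.22, "z": 0, "wx": 0, "wy": 0, "wz": 0, "hand": 1}
    - {"x": 0.05, "y": -0.22, "z": 0, "wx": 0, "wy": 0, "wz": 0, "hand": 1}
    - {"x": 0.05, "y": -0.22, "z": 0, "wx": 0, "wy": 0, "wz": 0, "hand": 1}
    - {"x": 0.05, "y": -0.1, "z": 0, "wx": 0, "wy": 0, "wz": 0, "hand": 1}

```text
time: 43.58
tool_pos: [0.4332, -0.402, 0.2057]
tool_rot: [0.0, 0.001, 1.0, -0.001]
contact_force: [-0.2, 0.7, -0.3]
gripper_width: 0.997
grasp_force: 0.0
```

```bash
cat > v.py <<'E'
from plant import grab_frame
from h import *
T=dict(sugar=(.6414,.1112),cup=(.5519,.1016),jug=(.4704,.093),ram=(.6014,-.1053),tall=(.5084,-.1073))
for n,(x0,y0,x1,y1) in dict(top=(235,110,455,270),scene=(180,110,440,310)).items():
    im=grab_frame(n)
    for k,p in T.items():
        d,h=prof[k][-1]
        cv2.polylines(im,[np.int32(proj(body([(d,h+12)],*p),n)*16)],True,(0,0,255),1,cv2.LINE_AA,4)
    cv2.imwrite(f'pics/end_{n}.png',cv2.resize(im[y0:y1,x0:x1],None,fx=3,fy=3,interpolation=cv2.INTER_CUBIC))
E
python3 v.py
```

```text
(no output)
```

View pics/end_top.png

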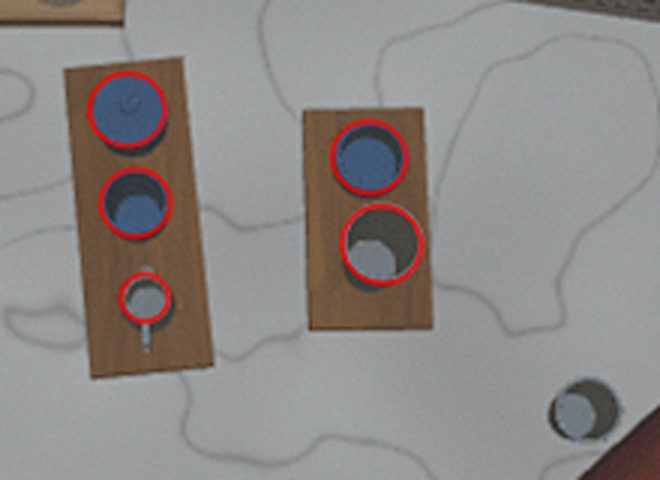

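View pics/end_scene.png

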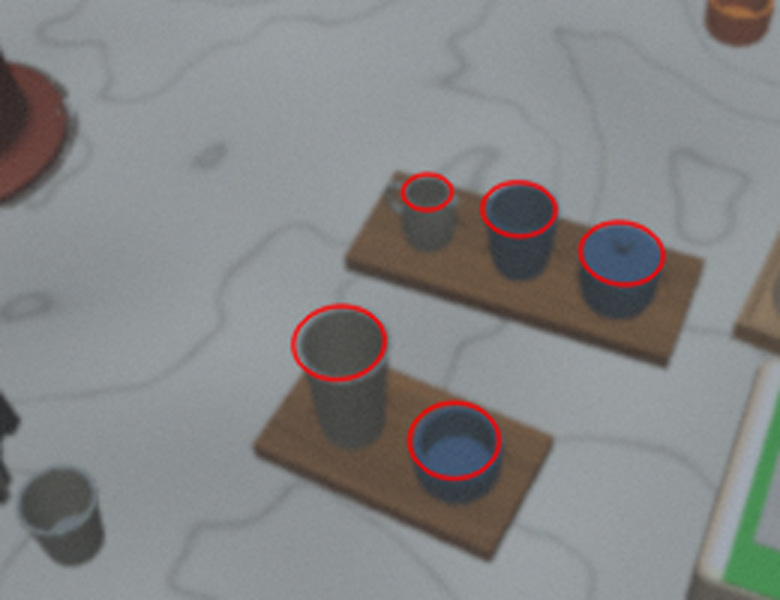

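In both views all five rims lie on the predicted circles at seated height, so each item is centred, upright and down in its recess. The gripper is clear, so I hand in.

```bash
python3 -c "
from plant import job_done
print(job_done())"
```

```text
the job is handed in; nothing more can be done
None
```

The job is handed in after about 44 s: all five items are upright in their recesses, placed in the order you listed, and I never touched the short tumbler, pepper shaker, toothpick pot or orange ramekin.

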